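# Battery change-over at the workshop bench

### The arm

A 6-joint arm with a two-finger parallel gripper is mounted at the origin on the work surface. World frame = base frame: x ahead of the robot, y to its left, z up, the work surface at z = 0. Lengths are in m, angles in rad, forces in N, time in s.
With the tool pointing down it reaches from about 0.375 to 0.975 m from the base axis. Payload 3.8 kg.
Tool frame: the origin (TCP) lies between the finger pads; the fingertips stand 8 mm ahead of it and the grasp point (between the pads) lies 11 mm behind it (tcp_to_tips is the distance from the TCP to the fingertips, in m); z points along the fingers, y is the line along which they close (so a half turn about z gives the same grasp; the last joint's range is limited). The gripper opens to 85 mm and grips with 20 to 120 N. Pads are 22 mm wide; open, the fingers measure 114 mm over their backs; the gripper's body (76 mm by 85 mm) begins 54 mm behind the grasp point. The pads swing forward as they close: fully open they stand 13 mm farther back than shut.
Start: joints at [1.256, 0.264, 1.604, -0, 1.274, -0.037], TCP at [0.185, 0.649, 0.239] pointing down, gripper open.
Joint ranges: [-2.63, 2.63], [-0.94, 2.18], [0.31, 2.57], [-1.31, 4.45], [0, 2.66], [-2.55, 2.55]. Speed limits (rad/s): [2.57, 2.57, 3.14, 3.14, 3.14, 3.14].

### API

Orientations are given as a rotation vector (axis times angle).
In Python, from workcell import * gives the robot as it stands.
- The arm moves only by the tool move_arm, never from a script. Its argument "series" is one flat list of numbers, 7 for each row, row after row: the finger opening in cm, from 0 to 8.54, then the shift along the tool's x, y, z in cm, then the turn, a rotation vector about the tool's x, y, z in degrees. A call has 1 to 5 rows; each row shifts and turns the commanded pose from where the row before left it, along the tool's axes as they then stand; what a row does not reach is not made up. A row lasts 1/8 s, in which the tool goes at most 62.5 mm and 10.7 degrees, less where a joint would pass 70% of its speed; a pose out of reach is approached as far as the arm can. A call is refused whole if a number of a shift passes 6.25 or a number of a turn 10.7, either way. A call with a gripper value outside its range is refused whole. The fingers move at their own pace and stop on an object; "grip_force" is the grip in N (left out, the last holds). Time passes only in rows, so rows that do not move let the fingers close. It gives the time, the measured TCP pose, the force, the opening and the grip force at its end, in the units of the state.
- read_state(): the state, without advancing time (a new reading comes with each control period).
- read_camera(name): name is "scene" or "top"; returns the picture (384x512x3 uint8, red, green, blue); there is no depth.
- calibration(name): a dict with "camera_matrix" (3x3 intrinsics, pixels), "rvec" (rotation vector, rad) and "tvec" (3), from world to camera coordinates, as OpenCV has them. Camera axes: x right, y down, z forward; pixel columns grow to the right and rows downward; lengths in m; the calibration is good to about 2 mm. A picture is of the moment at which its call begins. calibration takes no time and is no camera call.
- finish_job(): hands the job in; it is judged then, once.
The state is a dict: "time": time; "q": joint angles; "joint_vel": joint speeds; "joint_torque": joint torques, N m; "tool_pos": TCP position; "tcp_rot": TCP orientation; "wrist_force": force on the tool from outside, world axes, zero at the start; "torque": the same for the moment, N m; "width": opening from 0.0 (shut) to 1.0 (fully open); "grip_force": force on a finger pad.
Only numpy, scipy, OpenCV 4.12 (cv2) and the standard library are available. Lean on these libraries where they do the work, as an engineer would, in place of code of your own. Each camera call takes 0.05 s, during which the arm holds its last target. There are 200 camera calls.

### The job

Change over the batteries: pull every charged pack (green) up out of the grey charger and put it in the open drawer, then slide the drawer fully shut; lay the empty pack (red) flat in the pocket of the blue cradle and swing the locking lever fully down over it. The order of the two jobs is free; leave the spray can, the paint jar and the brush standing or lying where they are.

Things in the scene. Friction and masses are not known exactly. Their poses are not given: they have to be found in the camera images.
- charger: Grey charger fixed to the bench, 250 x 84 x 28 mm; origin: centre of its underside, z up. Four bays in a row along its x at -87, -29, 29, 87 mm (y = 0), each 50 (x) x 30 mm (y) and 22 mm deep, floor 6 mm above the bench. A sprung copper shoe in each bay's +y wall clamps the pack with about 12 N: pulling it straight up takes about 8 to 15 N; free after 22 mm.
- drawer (a joint): How far the cabinet's drawer is open, m: 0 fully shut, up to 0.165. It slides along the cabinet's own -x (towards the robot) to open; it stays where left, about 1 N of friction.
- cab_edge (a point): Middle of the front upper edge of the plywood cabinet fixed to the bench (240 deep along its x, 280 wide along its y, 120 mm high); axes are the cabinet's: x points into the cabinet, away from the drawer, z up. Its one drawer, with a grey front, comes out under this edge along -x.
- drawer_handle (a point): Centre of the drawer's steel bar handle (along the cabinet's y, 120 mm long, 11 mm thick), 82 mm above the bench; moves with the drawer, axes as the cabinet's. From here, in the cabinet's axes: front panel x = 35 to 50 mm, its top 26 mm up; inside of the drawer x = 56 to 251, y = -119 to 119, floor 60 mm down, 6 mm side walls 16 mm up. 86 mm of height is free above the floor when shut.
- cradle: Blue charging cradle fixed to the bench, 112 x 70 mm; origin under the pocket's centre, at bench height, z up. Pocket 76 (x) x 54 mm (y), floor 8 mm above the bench, walls 14 mm above that floor; the long (+-y) walls are open for fingers from x = -22 to 22 mm. At the +x end two steel cheeks 52 mm high carry the lever's hinge.
- cradle_seat (a point): Centre of the cradle's pocket floor, 8 mm above the bench; axes as the cradle's.
- lever (a joint): Angle of the locking lever, rad: 0 = shut, level over the pocket towards the cradle's -x; 1.57 upright; up to 2.3 = open, leaning back to the cradle's +x. It stays where left; turning it takes 0.1 N m (1.5 N at the bar). It shuts only over a pack lying fully down (its bar then clears the pack by 2 mm).
- lever_hinge (a point): Hinge axis of the lever (along the cradle's y), 54 mm to the cradle's +x of the pocket centre and 44 mm above the bench.
- lever_bar (a point): Middle of the orange cross bar at the lever's free end, 70 mm from the hinge; the bar runs along the cradle's y, 50 mm long and 12 mm thick; the lever's steel arm is 16 mm wide and 8 mm thick.
- flat_pack: The flat (empty) battery pack: black block with red caps and red band, 70 (x) x 48 (y) x 28 mm (z), about 0.25 kg, lying on the bench on its broad side; origin at its centre.
- pack1: Charged battery pack: black block with green caps and green band, 48 (x) x 28 (y) x 70 mm (z), about 0.25 kg; origin at its centre. If present it stands at the start in bay 1 of the charger (charger x = -87 mm), its axes as the charger's, its centre 41 mm above the bench, its top 48 mm above the charger's.
- pack2: Charged battery pack: black block with green caps and green band, 48 (x) x 28 (y) x 70 mm (z), about 0.25 kg; origin at its centre. If present it stands at the start in bay 2 of the charger (charger x = -29 mm), its axes as the charger's, its centre 41 mm above the bench, its top 48 mm above the charger's.
- pack3: Charged battery pack: black block with green caps and green band, 48 (x) x 28 (y) x 70 mm (z), about 0.25 kg; origin at its centre. If present it stands at the start in bay 3 of the charger (charger x = 29 mm), its axes as the charger's, its centre 41 mm above the bench, its top 48 mm above the charger's.
- pack4: Charged battery pack: black block with green caps and green band, 48 (x) x 28 (y) x 70 mm (z), about 0.25 kg; origin at its centre. If present it stands at the start in bay 4 of the charger (charger x = 87 mm), its axes as the charger's, its centre 41 mm above the bench, its top 48 mm above the charger's.
- spray_can: Bystander: blue and white spray can, 64 mm across, 170 mm tall, standing; origin at the centre of its underside.
- paint_jar: Bystander: amber glass jar, 66 mm across, 85 mm tall, standing; origin at the centre of its underside.
- brush: Bystander: paint brush 200 mm long lying on the bench; origin near its middle, x along its length.
There are look-alikes about, which are no part of the job. What is shaped like the flat_pack but orange or yellow is not meant.

How it is judged:
On the way:
1. every charged pack is in the drawer (x of pack1 in the frame of drawer_handle between 0.055 and 0.252 m and y of pack1 in the frame of drawer_handle between -0.115 and 0.115 m and z of pack1 in the frame of drawer_handle between -0.056 and 0.015 m and x of pack2 in the frame of drawer_handle between 0.055 and 0.252 m and y of pack2 in the frame of drawer_handle between -0.115 and 0.115 m and z of pack2 in the frame of drawer_handle between -0.056 and 0.015 m and x of pack3 in the frame of drawer_handle between 0.055 and 0.252 m and y of pack3 in the frame of drawer_handle between -0.115 and 0.115 m and z of pack3 in the frame of drawer_handle between -0.056 and 0.015 m and x of pack4 in the frame of drawer_handle between 0.055 and 0.252 m and y of pack4 in the frame of drawer_handle between -0.115 and 0.115 m and z of pack4 in the frame of drawer_handle between -0.056 and 0.015 m), for 0.2 s.
At the end, for the whole second after the job is handed in: Every charged pack present is inside the drawer and at rest, the drawer is shut to within 8 mm, the empty pack lies flat on the cradle's pocket floor (centre within 8 mm of the pocket's, 5 mm in height, 0.1 rad of level, long side along the pocket) and the lever is within 0.1 rad of shut (all of step 1 and linear speed of each of pack1, pack2, pack3, pack4, flat_pack below 0.03 m/s and value of joint drawer below 0.008 m and horizontal distance between flat_pack and cradle_seat below 0.008 m and z of flat_pack in the frame of cradle_seat between 0.009 and 0.019 m and angle between the z axis of flat_pack and the z axis of cradle, either way round below 0.1 rad and angle between the x axis of flat_pack and the x axis of cradle, either way round below 0.15 rad and value of joint lever below 0.1 rad); the robot touches nothing.
It fails at once if the spray can is pushed more than 4 cm or knocked over (distance of spray_can from where it was at the start of the episode above 0.04 m or angle between spray_can's own z axis and vertical above 0.6 rad).
It fails at once if the paint jar is pushed more than 4 cm or knocked over (distance of paint_jar from where it was at the start of the episode above 0.04 m or angle between paint_jar's own z axis and vertical above 0.6 rad).
It fails at once if the brush is pushed more than 4 cm (distance of brush from where it was at the start of the episode above 0.04 m).
Of pack1, pack2, pack3, pack4 only 2 to 4 are there at a start; the rules pass over those that are not, and their reading is None.
At some moment in a run one of flat_pack may be knocked a few centimetres aside while the robot is not near it.
Once in a run the grip may slacken for a moment while it holds something.
It also fails if it takes over 210 s, if anything falls off the work surface, if the arm or the gripper's body presses on something with over 40 N, if the wrist force passes 120 N, or if a joint passes its speed limit or range.

## Working session

There is one attempt and no reset: what is moved stays moved. The work goes in short steps, Python scripts to look and compute and a tool call to move; the robot and the scene stay as the last step left them, time stands still between calls to the robot, and variables do not carry over. Pictures are saved under pics/ and viewed, at most 14 in all, crops included, and the job is handed in when it is done.

Besides the shell and the picture viewer there is one more tool, called after ">>>" as name(argument=value, ...) on one line, values as JSON. move_arm: Moves the arm, as the interface text tells. Its arguments: {"type":"object","properties":{"series":{"type":"array"},"grip_force":{"type":"number"}},"required":["series"]}

```bash
mkdir -p pics; ls
cat > h.py <<'E'
from workcell import *
import numpy as np, cv2
from scipy.spatial.transform import Rotation as R
def cal(n):
    c=calibration(n);K=np.array(c["camera_matrix"],float);Rm=cv2.Rodrigues(np.array(c["rvec"],float))[0];t=np.array(c["tvec"],float).ravel()
    return K,Rm,t
def ray(n,u,v,z):
    K,Rm,t=cal(n);d=Rm.T@np.linalg.inv(K)@np.array([u,v,1.]);o=-Rm.T@t
    return o+d*(z-o[2])/d[2]
def proj(n,P):
    K,Rm,t=cal(n);p=(Rm@np.atleast_2d(P).T).T+t;p=p@K.T;return p[:,:2]/p[:,2:]
def shot(n,f):
    im=read_camera(n);cv2.imwrite(f,im[:,:,::-1]);return im
E
python3 - <<'E'
from h import *
for n in("scene","top"):
    im=shot(n,f"pics/{n}0.png"); b=cv2.imread(f"pics/{n}0.png"); cv2.imwrite(f"pics/{n}0b.png",cv2.resize(b,(800,600),interpolation=cv2.INTER_CUBIC))
    K,Rm,t=cal(n);print(n,-Rm.T@t,K[0,0])
print(read_state())
E
```

```text
pics
scene [ 1.03752863 -1.0059901   0.8304414 ] 426.89653527231764
top [ 0.282765   -0.04036306  1.31403008] 415.5213729765726
{'time': 0.1, 'q': array([ 1.25607688e+00,  2.64726847e-01,  1.60525654e+00,  3.31388956e-05,
        1.27369597e+00, -3.68857025e-02]), 'joint_vel': array([-0.00039699, -0.00074319, -0.00306164,  0.00026944, -0.00051634,
        0.00117536]), 'joint_torque': array([ 6.57597029e-04, -5.16710722e+01, -3.68590450e+01,  4.13225098e-05,
        6.37665376e-03, -1.61739575e-05]), 'tool_pos': array([0.18491474, 0.64850036, 0.23804314]), 'tcp_rot': array([-0.43497797, -3.11093222,  0.00321816]), 'wrist_force': array([-0.69256067, -0.47732342,  0.36032258]), 'torque': array([-0.04391522,  0.02195501, -0.00749495]), 'grip_force': 0.0, 'width': 1.0061011894731569}
```

View pics/scene0b.png

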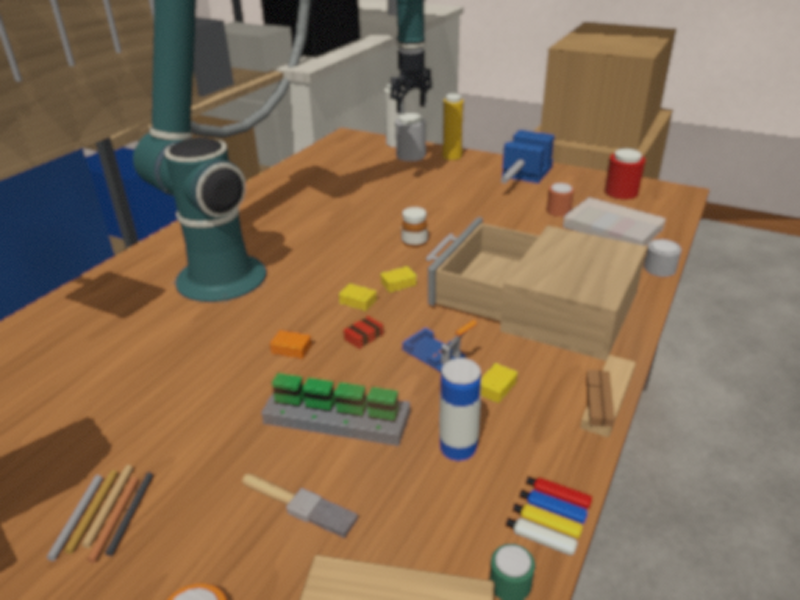

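View pics/top0b.png

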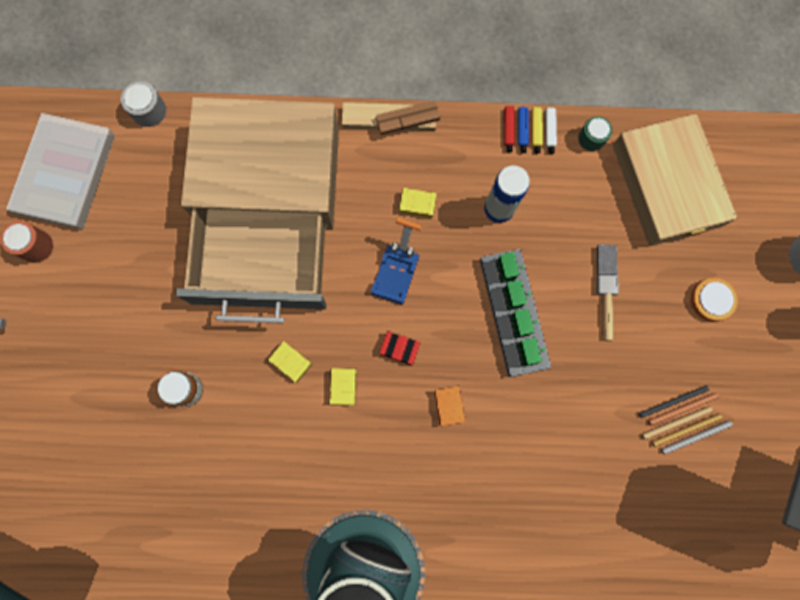

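The scene view shows four green packs in the charger at about (335,400), the red pack at (363,331), the blue cradle at (432,347) with its lever leaning back, and the open drawer at (480,270). In the top view these are the charger (515,312), red pack (400,348), cradle (397,275), lever bar (408,222) and drawer handle (250,318). The can is at (510,190), the brush at (607,290), and white-lidded jars at (175,390) and (715,300).

Run:
```python
from h import *
b=cv2.imread("pics/top0.png")
cv2.imwrite("pics/c1.png",cv2.resize(b[120:250,105:365],(780,390),interpolation=cv2.INTER_NEAREST))
h=cv2.cvtColor(b,cv2.COLOR_BGR2HSV)
def blobs(m,n,z,mn=15):
    c,_=cv2.findContours(m.astype(np.uint8),cv2.RETR_EXTERNAL,cv2.CHAIN_APPROX_NONE)
    for k in c:
        if cv2.contourArea(k)<mn: continue
        r=cv2.minAreaRect(k);P=[ray("top",u,v,z)[:2] for u,v in cv2.boxPoints(r)]
        print(n,np.round(r[0],1),np.round(np.mean(P,0),4),"V",[f"{p[0]:.3f},{p[1]:.3f}" for p in P])
H,S,V=h[...,0],h[...,1],h[...,2]
g=(H>45)&(H<80)&(S>100)
print("V green pct",np.percentile(V[g],[10,30,50,70,90]))
blobs(g&(V>90),"green",.076)
red=((H<6)|(H>174))&(S>170)&(V>80)
# close red to bridge black bands
blobs(cv2.morphologyEx(red.astype(np.uint8),cv2.MORPH_CLOSE,np.ones((5,5))),"red",.028,60)
blue=(H>100)&(H<125)&(S>130)&(V>60)
blobs(blue,"blue",.022,60)
org=(H>6)&(H<17)&(S>210)&(V>180)
blobs(org,"orange",.096,8)
```

```text
V green pct [ 30.  61. 150. 156. 161.]
green [339.9 224.5] [ 0.4255 -0.3074] V ['0.445,-0.289', '0.452,-0.315', '0.406,-0.326', '0.399,-0.300']
green [335.2 205.7] [ 0.4822 -0.2937] V ['0.501,-0.275', '0.509,-0.301', '0.463,-0.312', '0.456,-0.286']
green [330.2 186.9] [ 0.5396 -0.2791] V ['0.560,-0.260', '0.567,-0.286', '0.519,-0.298', '0.512,-0.272']
green [325.7 169.2] [ 0.5948 -0.2654] V ['0.614,-0.247', '0.622,-0.273', '0.575,-0.284', '0.568,-0.258']
red [255.4 222.4] [ 0.43   -0.0546] V ['0.417,-0.014', '0.464,-0.028', '0.442,-0.096', '0.396,-0.080']
red [326.  80.] [ 0.9132 -0.2765] V ['0.956,-0.267', '0.957,-0.287', '0.871,-0.286', '0.870,-0.266']
blue [252.2 175.3] [ 0.5811 -0.0404] V ['0.539,0.006', '0.642,-0.022', '0.623,-0.087', '0.521,-0.058']
blue [334.5  80.5] [ 0.9154 -0.3061] V ['0.956,-0.298', '0.957,-0.315', '0.874,-0.314', '0.874,-0.297']
```

View pics/c1.png

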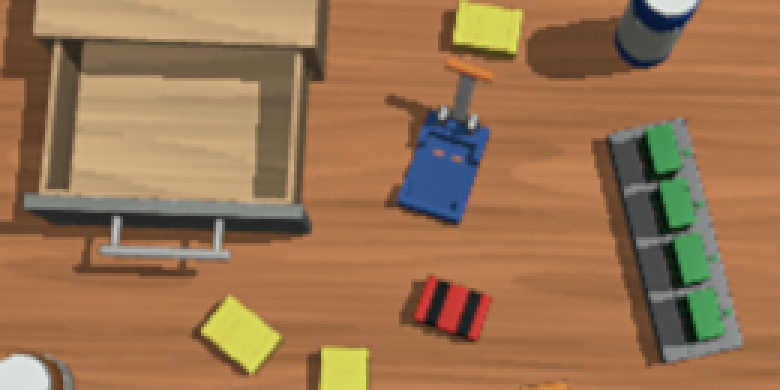

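The crop shows the drawer handle ends at crop (100,250) and (230,256), and the cabinet edge running from (35,36) to (325,45). The cradle cheeks are at (445,117) and (472,122), the orange bar at (469,70), and the red pack at (453,308).

Run:
```python
from h import *
b=cv2.imread("pics/top0.png")
c=lambda u,v,z:np.round(ray("top",105+u/3,120+v/3,z),4)
print("handle",c(102,250,.087),c(229,255,.087))
print("cab",c(35,36,.12),c(325,45,.12))
print("panel outer top",c(25,208,.108),c(308,218,.108),"inner",c(25,196,.108),c(305,207,.108))
print("hinge",c(458,119,.05),"bar",c(469,70,.1))
print("can base",c(643,55,.0))
t=b[150:200,225:280]; s=cv2.imread("pics/scene0.png")[195:245,250:310]
cv2.imwrite("pics/c2.png",np.hstack([cv2.resize(t,(440,400),interpolation=cv2.INTER_CUBIC),cv2.resize(s,(360,300),interpolation=cv2.INTER_CUBIC,dst=None) if 0 else cv2.copyMakeBorder(cv2.resize(s,(360,300),interpolation=cv2.INTER_CUBIC),0,100,0,0,cv2.BORDER_CONSTANT)]))
st=read_state();print(st["tool_pos"],R.from_rotvec(st["tcp_rot"]).as_matrix().round(3))
```

```text
handle [0.4697 0.2938 0.087 ] [0.4685 0.168  0.087 ]
cab [0.6782 0.3688 0.12  ] [0.6784 0.0799 0.12  ]
panel outer top [0.5058 0.3665 0.108 ] [0.5044 0.0894 0.108 ] inner [0.5178 0.3676 0.108 ] [0.5153 0.0929 0.108 ]
hinge [ 0.6253 -0.0559  0.05  ] bar [ 0.6635 -0.065   0.1   ]
can base [ 0.7184 -0.2586  0.    ]
[0.18491474 0.64850036 0.23804314] [[-0.962  0.274 -0.001]
 [ 0.274  0.962 -0.002]
 [ 0.    -0.002 -1.   ]]
```

View pics/c2.png

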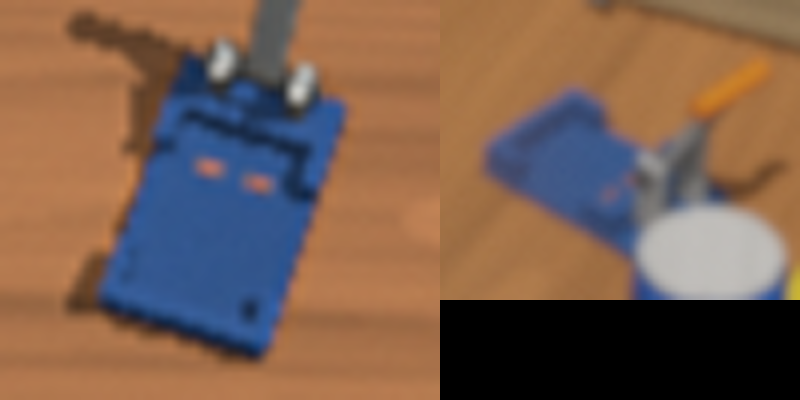

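The enlarged view shows the pocket between about (185,118) and (270,315) in the top crop, with the cheeks at (222,62) and (300,85). That puts the seat near (0.5735,-0.040). Next I'll write a planner that prints rows for me to use.

```bash
cat >> h.py <<'E'
def plan(wps,start=None):
    """wps: (x,y,z,yaw_deg of tool y,opening cm,nrows or None). prints rows in tool axes, tool kept pointing down"""
    st=read_state();M=R.from_rotvec(st["tcp_rot"]).as_matrix();p=st["tool_pos"].copy();p=p if start is None else np.array(start[:3],float)
    yaw=np.degrees(np.arctan2(M[1,1],M[0,1])) if start is None else start[3]
    print("pos",p.round(4),"yaw",round(yaw,1),"tilt",(M.T@[0,0,-1]).round(3)[:2],"f",st["wrist_force"].round(1),"w",round(st["width"]*8.54,2),"g",round(st["grip_force"]),"t",round(st["time"],1))
    for x,y,z,yw,w,n in wps:
        T=np.array([x,y,z]);d=T-p;a=yw-yaw
        n=n or int(max(1,np.ceil(np.linalg.norm(d)/.05),np.ceil(abs(a)/10)))
        print("->",T)
        for k in range(n):
            c,s=np.cos(np.radians(yaw)),np.sin(np.radians(yaw));Rm=np.array([[s,c,0],[-c,s,0],[0,0,-1.]])
            sh=np.round((Rm.T@(T-p))/(n-k)*100,1);r=round(-(yw-yaw)/(n-k))
            p=p+Rm@sh/100;yaw-=r
            print(", ".join(f"{v:g}" for v in [w,*sh+0.,0,0,r]),end=",\n")
E
python3 - <<'E'
from h import *
plan([(.42,.35,.22,20,6,None),(.48,0,.2,-30,6,None),(.4255,-.3074,.15,-76,6,None),(.4255,-.3074,.046,-76,6,4)])
E
```

```text
pos [0.1849 0.6485 0.238 ] yaw 74.1 tilt [-0.     0.002] f [-0.7 -0.5  0.4] w 8.59 g 0 t 0.1
-> [0.42 0.35 0.22]
6, 3.8, -2.8, 0.2, 0, 0, 7,
6, 4.2, -2.3, 0.2, 0, 0, 7,
6, 4.4, -1.8, 0.2, 0, 0, 7,
6, 4.6, -1.2, 0.2, 0, 0, 7,
6, 4.7, -0.6, 0.3, 0, 0, 7,
6, 4.7, -0.1, 0.2, 0, 0, 6,
6, 4.8, 0.4, 0.3, 0, 0, 7,
6, 4.6, 1, 0.2, 0, 0, 6,
-> [0.48 0.   0.2 ]
6, 4.4, -0.8, 0.3, 0, 0, 6,
6, 4.4, -0.3, 0.2, 0, 0, 6,
6, 4.4, 0.1, 0.3, 0, 0, 6,
6, 4.4, 0.6, 0.2, 0, 0, 6,
6, 4.3, 1.1, 0.3, 0, 0, 7,
6, 4.2, 1.6, 0.2, 0, 0, 6,
6, 4, 2, 0.3, 0, 0, 7,
6, 3.7, 2.4, 0.2, 0, 0, 6,
-> [ 0.4255 -0.3074  0.15  ]
6, 4.2, 1.5, 0.7, 0, 0, 7,
6, 4, 2, 0.7, 0, 0, 7,
6, 3.7, 2.5, 0.7, 0, 0, 6,
6, 3.4, 2.9, 0.7, 0, 0, 7,
6, 3, 3.2, 0.7, 0, 0, 6,
6, 2.7, 3.6, 0.8, 0, 0, 7,
6, 2.3, 3.8, 0.7, 0, 0, 6,
-> [ 0.4255 -0.3074  0.046 ]
6, 0, 0, 2.6, 0, 0, 0,
6, 0, 0, 2.6, 0, 0, 0,
6, 0, 0, 2.6, 0, 0, 0,
6, 0, 0, 2.6, 0, 0, 0,
```

```bash
sed -i 's/\[\[s,c,0\],\[-c,s,0\]/[[-s,c,0],[c,s,0]/' h.py
python3 - <<'E'
from h import *
plan([(.42,.35,.22,20,6,None),(.48,0,.2,-30,6,None),(.4255,-.3074,.15,-76,6,None)])
E
```

```text
pos [0.1849 0.6485 0.238 ] yaw 74.1 tilt [-0.     0.002] f [-0.7 -0.5  0.4] w 8.59 g 0 t 0.1
-> [0.42 0.35 0.22]
6, -3.8, -2.8, 0.2, 0, 0, 7,
6, -4.2, -2.3, 0.2, 0, 0, 7,
6, -4.4, -1.8, 0.2, 0, 0, 7,
6, -4.6, -1.2, 0.2, 0, 0, 7,
6, -4.7, -0.6, 0.3, 0, 0, 7,
6, -4.7, -0.1, 0.2, 0, 0, 6,
6, -4.8, 0.4, 0.3, 0, 0, 7,
6, -4.6, 1, 0.2, 0, 0, 6,
-> [0.48 0.   0.2 ]
6, -4.4, -0.8, 0.3, 0, 0, 6,
6, -4.4, -0.3, 0.2, 0, 0, 6,
6, -4.4, 0.1, 0.3, 0, 0, 6,
6, -4.4, 0.6, 0.2, 0, 0, 6,
6, -4.3, 1.1, 0.3, 0, 0, 7,
6, -4.2, 1.6, 0.2, 0, 0, 6,
6, -4, 2, 0.3, 0, 0, 7,
6, -3.7, 2.4, 0.2, 0, 0, 6,
-> [ 0.4255 -0.3074  0.15  ]
6, -4.2, 1.5, 0.7, 0, 0, 7,
6, -4, 2, 0.7, 0, 0, 7,
6, -3.7, 2.5, 0.7, 0, 0, 6,
6, -3.4, 2.9, 0.7, 0, 0, 7,
6, -3, 3.2, 0.7, 0, 0, 6,
6, -2.7, 3.6, 0.8, 0, 0, 7,
6, -2.3, 3.8, 0.7, 0, 0, 6,
```

>>> move_arm(series=[6,-3.8,-2.8,0.2,0,0,7,6,-4.2,-2.3,0.2,0,0,7,6,-4.4,-1.8,0.2,0,0,7,6,-4.6,-1.2,0.2,0,0,7,6,-4.7,-0.6,0.3,0,0,7], grip_force=60)

```text
time: 0.72
tool_pos: [0.3327, 0.461, 0.2278]
tcp_rot: [-1.356, -2.834, 0.001]
wrist_force: [-0.0, 1.1, 0.2]
width: 0.703
grip_force: 0.0
```

>>> move_arm(series=[6,-4.7,-0.1,0.2,0,0,6,6,-4.8,0.4,0.3,0,0,7,6,-4.6,1,0.2,0,0,6,6,-4.4,-0.8,0.3,0,0,6,6,-4.4,-0.3,0.2,0,0,6])

```text
time: 1.35
tool_pos: [0.4351, 0.2613, 0.2156]
tcp_rot: [-2.063, -2.369, 0.002]
wrist_force: [0.3, -1.3, -0.1]
width: 0.701
grip_force: 0.0
```

>>> move_arm(series=[6,-4.4,0.1,0.3,0,0,6,6,-4.4,0.6,0.2,0,0,6,6,-4.3,1.1,0.3,0,0,7,6,-4.2,1.6,0.2,0,0,6,6,-4,2,0.3,0,0,7])

```text
time: 1.98
tool_pos: [0.473, 0.0424, 0.203]
tcp_rot: [-2.637, -1.708, 0.0]
wrist_force: [0.4, 0.7, -0.5]
width: 0.704
grip_force: 0.0
```

>>> move_arm(series=[6,-3.7,2.4,0.2,0,0,6,6,-4.2,1.5,0.7,0,0,7,6,-4,2,0.7,0,0,7,6,-3.7,2.5,0.7,0,0,6,6,-3.4,2.9,0.7,0,0,7])

```text
time: 2.6
tool_pos: [0.4484, -0.177, 0.1727]
tcp_rot: [-3.013, -0.888, 0.0]
wrist_force: [0.6, 0.5, -0.2]
width: 0.704
grip_force: 0.0
```

>>> move_arm(series=[6,-3,3.2,0.7,0,0,6,6,-2.7,3.6,0.8,0,0,7,6,-2.3,3.8,0.7,0,0,6,6,0,0,0,0,0,0,6,0,0,0,0,0,0])

```text
time: 3.22
tool_pos: [0.4249, -0.3063, 0.1508]
tcp_rot: [-3.117, -0.385, 0.001]
wrist_force: [-0.2, 0.8, 0.3]
width: 0.706
grip_force: 0.0
```

Run:
```python
from h import *
plan([(.4255,-.3074,.1,-76,6,2),(.4255,-.3074,.046,-76,6,2)])
```

```text
pos [ 0.4249 -0.3063  0.1508] yaw -75.9 tilt [0.    0.001] f [-0.2  0.8  0.3] w 6.03 g 0 t 3.2
-> [ 0.4255 -0.3074  0.1   ]
6, 0, 0.1, 2.5, 0, 0, 0,
6, 0, 0, 2.6, 0, 0, 0,
-> [ 0.4255 -0.3074  0.046 ]
6, 0, 0, 2.7, 0, 0, 0,
6, 0, 0, 2.7, 0, 0, 0,
```

>>> move_arm(series=[6,0,0.1,2.5,0,0,0,6,0,0,2.6,0,0,0,6,0,0,2.7,0,0,0,6,0,0,2.7,0,0,0,6,0,0,0,0,0,0])

```text
time: 3.85
tool_pos: [0.424, -0.305, 0.0442]
tcp_rot: [-3.113, -0.388, 0.006]
wrist_force: [0.1, 0.5, 0.6]
width: 0.702
grip_force: 0.0
```

>>> move_arm(series=[2,0,0,0,0,0,0,2,0,0,0,0,0,0,2,0,0,0,0,0,0,2,0,0,0,0,0,0,2,0,0,0,0,0,0])

```text
time: 4.47
tool_pos: [0.4269, -0.3086, 0.048]
tcp_rot: [3.116, 0.384, 0.004]
wrist_force: [1.5, 1.0, 7.3]
width: 0.321
grip_force: 61.7
```

>>> move_arm(series=[2,0,0,-0.5,0,0,0,2,0,0,-1,0,0,0,2,0,0,-1,0,0,0,2,0,0,-1,0,0,0,2,0,0,-1,0,0,0])

```text
time: 5.1
tool_pos: [0.4249, -0.3075, 0.0917]
tcp_rot: [-3.117, -0.385, 0.002]
wrist_force: [-0.5, -0.4, -1.4]
width: 0.32
grip_force: 61.3
```

Run:
```python
from h import *
plan([(.4255,-.3074,.18,-76,2,3),(.5,-.05,.2,-45,2,None),(.6,.312,.2,0,2,None),(.6,.312,.11,0,2,None),(.6,.312,.063,0,2,3)])
```

```text
pos [ 0.4249 -0.3075  0.0917] yaw -75.9 tilt [0.001 0.001] f [-0.5 -0.4 -1.4] w 2.73 g 61 t 5.1
-> [ 0.4255 -0.3074  0.18  ]
2, 0, 0, -2.9, 0, 0, 0,
2, 0, 0, -3, 0, 0, 0,
2, 0.1, 0, -2.9, 0, 0, 0,
-> [ 0.5  -0.05  0.2 ]
2, 2.2, -3.9, -0.3, 0, 0, -5,
2, 2.6, -3.6, -0.3, 0, 0, -5,
2, 2.9, -3.4, -0.4, 0, 0, -5,
2, 3.2, -3.2, -0.3, 0, 0, -5,
2, 3.4, -2.8, -0.4, 0, 0, -5,
2, 3.6, -2.6, -0.3, 0, 0, -6,
-> [0.6   0.312 0.2  ]
2, 4.1, -2.3, 0, 0, 0, -6,
2, 4.3, -1.9, 0, 0, 0, -6,
2, 4.5, -1.4, 0, 0, 0, -5,
2, 4.6, -1, 0, 0, 0, -6,
2, 4.7, -0.5, 0, 0, 0, -5,
2, 4.7, -0.1, 0, 0, 0, -6,
2, 4.6, 0.4, 0, 0, 0, -5,
2, 4.6, 0.7, 0, 0, 0, -6,
-> [0.6   0.312 0.11 ]
2, 0, 0, 4.5, 0, 0, 0,
2, 0, 0, 4.5, 0, 0, 0,
-> [0.6   0.312 0.063]
2, 0, 0, 1.6, 0, 0, 0,
2, 0, 0, 1.5, 0, 0, 0,
2, 0, 0, 1.6, 0, 0, 0,
```

>>> move_arm(series=[2,0,0,-2.9,0,0,0,2,0,0,-3,0,0,0,2,0.1,0,-2.9,0,0,0,2,2.2,-3.9,-0.3,0,0,-5,2,2.6,-3.6,-0.3,0,0,-5])

```text
time: 5.72
tool_pos: [0.4512, -0.2213, 0.1865]
tcp_rot: [3.072, 0.657, 0.001]
wrist_force: [0.1, -0.2, -1.7]
width: 0.32
grip_force: 61.4
```

>>> move_arm(series=[2,2.9,-3.4,-0.4,0,0,-5,2,3.2,-3.2,-0.3,0,0,-5,2,3.4,-2.8,-0.4,0,0,-5,2,3.6,-2.6,-0.3,0,0,-6,2,4.1,-2.3,0,0,0,-6])

```text
time: 6.35
tool_pos: [0.5129, -0.0037, 0.2002]
tcp_rot: [2.832, 1.359, 0.001]
wrist_force: [1.0, 0.1, -2.0]
width: 0.32
grip_force: 61.4
```

>>> move_arm(series=[2,4.3,-1.9,0,0,0,-6,2,4.5,-1.4,0,0,0,-5,2,4.6,-1,0,0,0,-6,2,4.7,-0.5,0,0,0,-5,2,4.7,-0.1,0,0,0,-6])

```text
time: 6.98
tool_pos: [0.5759, 0.2231, 0.1996]
tcp_rot: [2.419, 2.004, -0.001]
wrist_force: [1.1, 0.8, -2.1]
width: 0.319
grip_force: 61.4
```

>>> move_arm(series=[2,4.6,0.4,0,0,0,-5,2,4.6,0.7,0,0,0,-6,2,0,0,0,0,0,0,2,0,0,0,0,0,0,2,0,0,3,0,0,0])

```text
time: 7.6
tool_pos: [0.6025, 0.311, 0.1727]
tcp_rot: [2.219, 2.22, 0.009]
wrist_force: [0.9, -0.7, -2.5]
width: 0.319
grip_force: 61.5
```

Run:
```python
from h import *
plan([(.6,.312,.11,0,2,None),(.6,.312,.066,0,2,3)])
b=shot("top","pics/t1.png");cv2.imwrite("pics/t1c.png",cv2.resize(b[100:250,105:365,::-1],(780,450),interpolation=cv2.INTER_CUBIC))
```

```text
pos [0.6025 0.311  0.1727] yaw 0.0 tilt [-0.002 -0.006] f [ 0.9 -0.7 -2.5] w 2.72 g 61 t 7.6
-> [0.6   0.312 0.11 ]
2, 0, -0.1, 3.1, 0, 0, 0,
2, 0.1, -0.1, 3.2, 0, 0, 0,
-> [0.6   0.312 0.066]
2, 0, 0, 1.5, 0, 0, 0,
2, 0, 0, 1.4, 0, 0, 0,
2, 0, 0, 1.5, 0, 0, 0,
```

View pics/t1c.png

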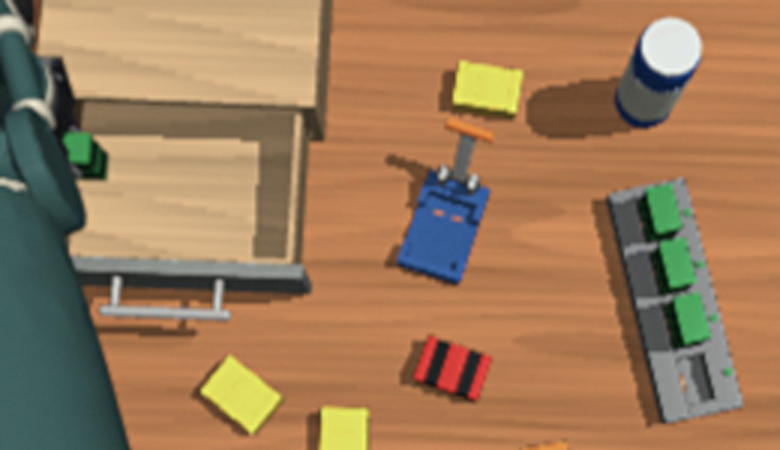

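The pack is held above the left side of the drawer at (80,150), bay 1 of the charger is empty, and everything else is undisturbed.

>>> move_arm(series=[2,0,-0.1,3.1,0,0,0,2,0.1,-0.1,3.2,0,0,0,2,0,0,2.5,0,0,0,2,0,0,1.5,0,0,0,2,0,0,0.4,0,0,0])

```text
time: 8.28
tool_pos: [0.5994, 0.3111, 0.0639]
tcp_rot: [2.22, 2.221, 0.0]
wrist_force: [-1.4, -5.6, 12.7]
width: 0.32
grip_force: 63.5
```

>>> move_arm(series=[2,0,0,0,0,0,0,3.6,0,0,0,0,0,0,4,0,0,0,0,0,0,4,0,0,0,0,0,0,4,0,0,-1,0,0,0])

```text
time: 8.9
tool_pos: [0.5975, 0.3119, 0.0715]
tcp_rot: [-2.219, -2.223, 0.004]
wrist_force: [0.1, -0.7, -0.5]
width: 0.469
grip_force: 0.0
```

>>> move_arm(series=[4,0,0,-3,0,0,0,4,0,0,-4,0,0,0,4,0,0,-4,0,0,0,5,0,0,-2,0,0,0,6,0,0,0,0,0,0])

```text
time: 9.52
tool_pos: [0.5996, 0.3128, 0.2046]
tcp_rot: [2.219, 2.222, 0.006]
wrist_force: [0.5, 0.8, -0.1]
width: 0.703
grip_force: 0.0
```

Run:
```python
from h import *
plan([(.52,-.04,.2,-45,6,None),(.4822,-.2937,.14,-76,6,None),(.4822,-.2937,.046,-76,6,4)])
```

```text
pos [0.5996 0.3128 0.2046] yaw 0.1 tilt [-0.002 -0.004] f [ 0.5  0.8 -0.1] w 6.0 g 0 t 9.5
-> [ 0.52 -0.04  0.2 ]
6, -4.4, -1, 0.1, 0, 0, 6,
6, -4.5, -0.5, 0.1, 0, 0, 6,
6, -4.5, -0.1, 0, 0, 0, 6,
6, -4.5, 0.4, 0.1, 0, 0, 5,
6, -4.5, 0.8, 0, 0, 0, 6,
6, -4.3, 1.3, 0.1, 0, 0, 5,
6, -4.2, 1.6, 0, 0, 0, 6,
6, -4, 2.1, 0.1, 0, 0, 5,
-> [ 0.4822 -0.2937  0.14  ]
6, -3.4, 2.5, 1, 0, 0, 5,
6, -3.2, 2.8, 1, 0, 0, 5,
6, -3, 3.1, 1, 0, 0, 5,
6, -2.7, 3.4, 1, 0, 0, 5,
6, -2.4, 3.6, 1, 0, 0, 6,
6, -1.9, 3.8, 1, 0, 0, 5,
-> [ 0.4822 -0.2937  0.046 ]
6, 0, 0, 2.3, 0, 0, 0,
6, 0, 0, 2.4, 0, 0, 0,
6, 0, 0, 2.3, 0, 0, 0,
6, 0, 0, 2.4, 0, 0, 0,
```

>>> move_arm(series=[6,-4.4,-1,0.1,0,0,6,6,-4.5,-0.5,0.1,0,0,6,6,-4.5,-0.1,0,0,0,6,6,-4.5,0.4,0.1,0,0,5,6,-4.5,0.8,0,0,0,6])

```text
time: 10.15
tool_pos: [0.5464, 0.09, 0.1965]
tcp_rot: [-2.707, -1.592, 0.006]
wrist_force: [0.3, -0.5, -0.1]
width: 0.701
grip_force: 0.0
```

>>> move_arm(series=[6,-4.3,1.3,0.1,0,0,5,6,-4.2,1.6,0,0,0,6,6,-4,2.1,0.1,0,0,5,6,-3.4,2.5,1,0,0,5,6,-3.2,2.8,1,0,0,5])

```text
time: 10.78
tool_pos: [0.5047, -0.125, 0.1748]
tcp_rot: [-2.995, -0.942, 0.004]
wrist_force: [-0.6, -0.4, -0.5]
width: 0.707
grip_force: 0.0
```

>>> move_arm(series=[6,-3,3.1,1,0,0,5,6,-2.7,3.4,1,0,0,5,6,-2.4,3.6,1,0,0,6,6,-1.9,3.8,1,0,0,5,6,0,0,0,0,0,0])

```text
time: 11.4
tool_pos: [0.479, -0.2959, 0.1339]
tcp_rot: [-3.116, -0.379, 0.007]
wrist_force: [-0.5, 0.3, -0.3]
width: 0.703
grip_force: 0.0
```

Run:
```python
from h import *
plan([(.4822,-.2937,.046,-76,6,4)])
b=shot("top","pics/t2.png");cv2.imwrite("pics/t2c.png",cv2.resize(b[100:250,105:365,::-1],(780,450),interpolation=cv2.INTER_CUBIC))
```

```text
pos [ 0.479  -0.2959  0.1339] yaw -76.1 tilt [0.004 0.004] f [-0.5  0.3 -0.3] w 6.0 g 0 t 11.4
-> [ 0.4822 -0.2937  0.046 ]
6, 0.1, 0, 2.2, 0, 0, 0,
6, 0.1, 0, 2.2, 0, 0, 0,
6, 0.1, -0.1, 2.2, 0, 0, 0,
6, 0.1, 0, 2.2, 0, 0, 0,
```

View pics/t2c.png

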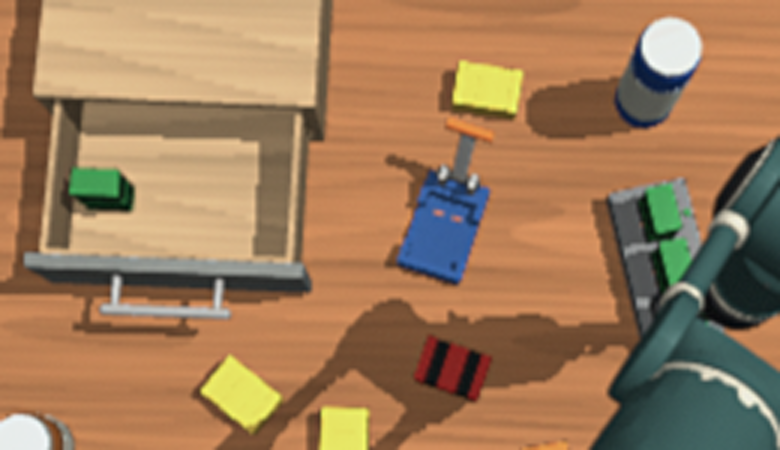

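Pack 1 stands upright in the drawer at (98,185). The arm is over bay 2.

>>> move_arm(series=[6,0.1,0,2.2,0,0,0,6,0.1,0,2.2,0,0,0,6,0.1,-0.1,2.2,0,0,0,6,0,0,1.8,0,0,0,6,0,0,0,0,0,0])

```text
time: 12.08
tool_pos: [0.4826, -0.291, 0.0511]
tcp_rot: [-3.115, -0.387, 0.005]
wrist_force: [-0.0, -0.0, -0.6]
width: 0.704
grip_force: 0.0
```

Run:
```python
from h import *
plan([(.4822,-.2937,.046,-76,6,1)])
```

```text
pos [ 0.4826 -0.291   0.0511] yaw -75.8 tilt [0.003 0.004] f [-0.  -0.  -0.6] w 6.01 g 0 t 12.1
-> [ 0.4822 -0.2937  0.046 ]
6, -0.1, 0.2, 0.5, 0, 0, 0,
```

>>> move_arm(series=[6,0,0.2,0.4,0,0,0,2,0,0,0,0,0,0,2,0,0,0,0,0,0,2,0,0,0,0,0,0,2,0,0,0,0,0,0])

```text
time: 12.7
tool_pos: [0.4851, -0.2948, 0.0501]
tcp_rot: [3.118, 0.385, 0.001]
wrist_force: [-0.4, 3.0, 6.0]
width: 0.318
grip_force: 42.9
```

>>> move_arm(series=[2,0,0,-0.5,0,0,0,2,0,0,-1,0,0,0,2,0,0,-1,0,0,0,2,0,0,-1,0,0,0,2,0,0,-1,0,0,0])

```text
time: 13.32
tool_pos: [0.4846, -0.2948, 0.0954]
tcp_rot: [3.118, 0.385, 0.0]
wrist_force: [0.0, 0.0, -2.4]
width: 0.317
grip_force: 64.5
```

Run:
```python
from h import *
plan([(.4822,-.2937,.18,-76,2,3),(.52,-.05,.2,-45,2,None),(.6,.256,.2,0,2,None),(.6,.256,.1,0,2,3)])
```

```text
pos [ 0.4846 -0.2948  0.0954] yaw -75.9 tilt [ 0. -0.] f [ 0.   0.  -2.4] w 2.71 g 65 t 13.3
-> [ 0.4822 -0.2937  0.18  ]
2, -0.1, -0.1, -2.8, 0, 0, 0,
2, -0.1, 0, -2.8, 0, 0, 0,
2, 0, -0.1, -2.9, 0, 0, 0,
-> [ 0.52 -0.05  0.2 ]
2, 1.9, -4.5, -0.4, 0, 0, -6,
2, 2.4, -4.3, -0.4, 0, 0, -6,
2, 2.8, -4.1, -0.4, 0, 0, -6,
2, 3.2, -3.7, -0.4, 0, 0, -6,
2, 3.7, -3.4, -0.4, 0, 0, -7,
-> [0.6   0.256 0.2  ]
2, 3.9, -2.3, 0, 0, 0, -6,
2, 4.1, -1.8, 0, 0, 0, -6,
2, 4.3, -1.4, 0, 0, 0, -7,
2, 4.4, -0.9, 0, 0, 0, -6,
2, 4.5, -0.4, 0, 0, 0, -7,
2, 4.5, 0.1, 0, 0, 0, -6,
2, 4.5, 0.6, 0, 0, 0, -7,
-> [0.6   0.256 0.1  ]
2, 0, 0, 3.3, 0, 0, 0,
2, 0, 0, 3.4, 0, 0, 0,
2, 0, 0, 3.3, 0, 0, 0,
```

>>> move_arm(series=[2,-0.1,-0.1,-2.8,0,0,0,2,-0.1,0,-2.8,0,0,0,2,0,-0.1,-2.9,0,0,0,2,1.9,-4.5,-0.4,0,0,-6,2,2.4,-4.3,-0.4,0,0,-6])

```text
time: 13.95
tool_pos: [0.4977, -0.196, 0.189]
tcp_rot: [3.059, 0.711, 0.002]
wrist_force: [0.8, 1.1, -1.7]
width: 0.319
grip_force: 64.6
```

>>> move_arm(series=[2,2.8,-4.1,-0.4,0,0,-6,2,3.2,-3.7,-0.4,0,0,-6,2,3.7,-3.4,-0.4,0,0,-7,2,3.9,-2.3,0,0,0,-6,2,4.1,-1.8,0,0,0,-6])

```text
time: 14.58
tool_pos: [0.5432, 0.0393, 0.2004]
tcp_rot: [2.756, 1.506, 0.001]
wrist_force: [0.7, -0.4, -2.9]
width: 0.315
grip_force: 64.6
```

>>> move_arm(series=[2,4.3,-1.4,0,0,0,-7,2,4.4,-0.9,0,0,0,-6,2,4.5,-0.4,0,0,0,-7,2,4.5,0.1,0,0,0,-6,2,4.5,0.6,0,0,0,-7])

```text
time: 15.2
tool_pos: [0.5999, 0.2575, 0.2001]
tcp_rot: [2.215, 2.227, 0.0]
wrist_force: [1.1, -0.9, -2.5]
width: 0.321
grip_force: 64.6
```

>>> move_arm(series=[2,0,0,0,0,0,0,2,0,0,3.3,0,0,0,2,0,0,3.4,0,0,0,2,0,0,3.3,0,0,0,2,0,0,0,0,0,0])

```text
time: 15.82
tool_pos: [0.5967, 0.2541, 0.096]
tcp_rot: [-2.219, -2.22, 0.012]
wrist_force: [-0.5, -0.6, -2.2]
width: 0.318
grip_force: 64.5
```

Run:
```python
from h import *
plan([(.6,.256,.067,0,2,3)])
```

```text
pos [0.5967 0.2541 0.096 ] yaw 0.0 tilt [0.003 0.007] f [-0.5 -0.6 -2.2] w 2.72 g 64 t 15.8
-> [0.6   0.256 0.067]
2, 0.1, 0.1, 1, 0, 0, 0,
2, 0, 0.1, 1, 0, 0, 0,
2, 0.1, 0.1, 0.9, 0, 0, 0,
```

>>> move_arm(series=[2,0,0.1,1,0,0,0,2,0,0.1,1,0,0,0,2,0,0,0.9,0,0,0,2,0,0,0.3,0,0,0,2,0,0,0,0,0,0])

```text
time: 16.45
tool_pos: [0.6017, 0.2561, 0.067]
tcp_rot: [-2.22, -2.223, 0.001]
wrist_force: [-0.1, -0.9, -2.2]
width: 0.32
grip_force: 64.5
```

>>> move_arm(series=[3.6,0,0,0,0,0,0,4,0,0,0,0,0,0,4,0,0,0,0,0,0,4,0,0,-1,0,0,0,4,0,0,-3,0,0,0])

```text
time: 17.08
tool_pos: [0.6004, 0.2556, 0.1061]
tcp_rot: [-2.219, -2.222, 0.006]
wrist_force: [-1.1, 0.7, 0.1]
width: 0.468
grip_force: 0.0
```

>>> move_arm(series=[4,0,0,-4,0,0,0,4,0,0,-4,0,0,0,5,0,0,-1,0,0,0,6,0,0,0,0,0,0,6,0,0,0,0,0,0])

```text
time: 17.7
tool_pos: [0.6008, 0.2557, 0.1953]
tcp_rot: [-2.219, -2.222, 0.005]
wrist_force: [-0.6, -0.0, -0.9]
width: 0.702
grip_force: 0.0
```

Run:
```python
from h import *
plan([(.55,-.03,.2,-45,6,None),(.5396,-.2791,.14,-76,6,None),(.5396,-.2791,.047,-76,6,4)])
```

```text
pos [0.6008 0.2557 0.1953] yaw 0.1 tilt [0.001 0.003] f [-0.6 -0.  -0.9] w 5.99 g 0 t 17.7
-> [ 0.55 -0.03  0.2 ]
6, -4.8, -0.9, -0.1, 0, 0, 8,
6, -4.8, -0.2, -0.1, 0, 0, 7,
6, -4.8, 0.4, -0.1, 0, 0, 8,
6, -4.7, 1.1, -0.1, 0, 0, 7,
6, -4.5, 1.7, 0, 0, 0, 8,
6, -4.3, 2.2, -0.1, 0, 0, 7,
-> [ 0.5396 -0.2791  0.14  ]
6, -3.1, 2.8, 1, 0, 0, 5,
6, -2.8, 3.1, 1, 0, 0, 5,
6, -2.5, 3.3, 1, 0, 0, 5,
6, -2.2, 3.5, 1, 0, 0, 5,
6, -1.9, 3.7, 1, 0, 0, 6,
6, -1.6, 3.9, 1, 0, 0, 5,
-> [ 0.5396 -0.2791  0.047 ]
6, 0, 0, 2.3, 0, 0, 0,
6, 0, 0, 2.3, 0, 0, 0,
6, 0, 0, 2.4, 0, 0, 0,
6, 0, 0, 2.3, 0, 0, 0,
```

>>> move_arm(series=[6,-4.8,-0.9,-0.1,0,0,8,6,-4.8,-0.2,-0.1,0,0,7,6,-4.8,0.4,-0.1,0,0,8,6,-4.7,1.1,-0.1,0,0,7,6,-4.5,1.7,0,0,0,8])

```text
time: 18.32
tool_pos: [0.5584, 0.017, 0.1992]
tcp_rot: [-2.824, -1.373, 0.005]
wrist_force: [0.7, -1.1, 0.5]
width: 0.704
grip_force: 0.0
```

>>> move_arm(series=[6,-4.3,2.2,-0.1,0,0,7,6,-3.1,2.8,1,0,0,5,6,-2.8,3.1,1,0,0,5,6,-2.5,3.3,1,0,0,5,6,-2.2,3.5,1,0,0,5])

```text
time: 18.95
tool_pos: [0.543, -0.196, 0.1597]
tcp_rot: [-3.066, -0.677, 0.005]
wrist_force: [0.2, 0.2, 0.0]
width: 0.702
grip_force: 0.0
```

>>> move_arm(series=[6,-1.9,3.7,1,0,0,6,6,-1.6,3.9,1,0,0,5,6,0,0,2.2,0,0,0,6,0,0,2.2,0,0,0,6,0,0,0,0,0,0])

```text
time: 19.58
tool_pos: [0.5375, -0.2773, 0.094]
tcp_rot: [-3.113, -0.384, 0.011]
wrist_force: [0.5, 0.3, 0.3]
width: 0.702
grip_force: 0.0
```

Run:
```python
from h import *
plan([(.5396,-.2791,.047,-76,6,2)])
```

```text
pos [ 0.5375 -0.2773  0.094 ] yaw -75.9 tilt [0.006 0.006] f [0.5 0.3 0.3] w 6.0 g 0 t 19.6
-> [ 0.5396 -0.2791  0.047 ]
6, 0.1, 0.1, 2.3, 0, 0, 0,
6, 0.1, 0.1, 2.4, 0, 0, 0,
```

>>> move_arm(series=[6,0.1,0.1,2.3,0,0,0,6,0.1,0.1,2.4,0,0,0,6,0,0,0,0,0,0,2,0,0,0,0,0,0,2,0,0,0,0,0,0])

```text
time: 20.2
tool_pos: [0.5439, -0.2803, 0.053]
tcp_rot: [3.118, 0.385, 0.003]
wrist_force: [-0.3, -0.6, -1.7]
width: 0.32
grip_force: 59.7
```

>>> move_arm(series=[2,0,0,0,0,0,0,2,0,0,0,0,0,0,2,0,0,-0.5,0,0,0,2,0,0,-1,0,0,0,2,0,0,-1,0,0,0])

```text
time: 20.82
tool_pos: [0.5427, -0.2801, 0.0754]
tcp_rot: [-3.117, -0.385, 0.001]
wrist_force: [1.7, 0.5, -3.0]
width: 0.321
grip_force: 61.5
```

>>> move_arm(series=[2,0,0,-1,0,0,0,2,0,0,-2,0,0,0,2,0,0,-3,0,0,0,2,0,0,-3,0,0,0,2,0,0,-2,0,0,0])

```text
time: 21.45
tool_pos: [0.5437, -0.2808, 0.1896]
tcp_rot: [3.116, 0.385, 0.004]
wrist_force: [0.6, 0.7, -2.8]
width: 0.32
grip_force: 61.6
```

Run:
```python
from h import *
plan([(.54,-.05,.2,-45,2,None),(.6,.2,.2,0,2,None),(.6,.2,.1,0,2,3)])
```

```text
pos [ 0.5437 -0.2808  0.1896] yaw -75.9 tilt [-0.002 -0.002] f [ 0.6  0.7 -2.8] w 2.73 g 62 t 21.4
-> [ 0.54 -0.05  0.2 ]
2, 1.1, -4.5, -0.2, 0, 0, -6,
2, 1.5, -4.4, -0.2, 0, 0, -6,
2, 2, -4.2, -0.2, 0, 0, -6,
2, 2.4, -3.9, -0.2, 0, 0, -6,
2, 2.7, -3.7, -0.2, 0, 0, -7,
-> [0.6 0.2 0.2]
2, 3.7, -2.2, 0, 0, 0, -7,
2, 3.9, -1.8, 0, 0, 0, -8,
2, 4.1, -1.2, 0, 0, 0, -7,
2, 4.2, -0.7, 0, 0, 0, -8,
2, 4.3, -0.1, 0, 0, 0, -7,
2, 4.3, 0.4, 0, 0, 0, -8,
-> [0.6 0.2 0.1]
2, 0, 0, 3.3, 0, 0, 0,
2, 0, 0, 3.3, 0, 0, 0,
2, 0, 0, 3.4, 0, 0, 0,
```

>>> move_arm(series=[2,1.1,-4.5,-0.2,0,0,-6,2,1.5,-4.4,-0.2,0,0,-6,2,2,-4.2,-0.2,0,0,-6,2,2.4,-3.9,-0.2,0,0,-6,2,2.7,-3.7,-0.2,0,0,-7])

```text
time: 22.08
tool_pos: [0.5389, -0.048, 0.197]
tcp_rot: [2.899, 1.21, 0.0]
wrist_force: [-0.1, 0.1, -2.6]
width: 0.315
grip_force: 61.6
```

>>> move_arm(series=[2,3.7,-2.2,0,0,0,-7,2,3.9,-1.8,0,0,0,-8,2,4.1,-1.2,0,0,0,-7,2,4.2,-0.7,0,0,0,-8,2,4.3,-0.1,0,0,0,-7])

```text
time: 22.7
tool_pos: [0.5895, 0.1602, 0.1968]
tcp_rot: [2.365, 2.068, -0.0]
wrist_force: [0.8, -0.1, -2.7]
width: 0.316
grip_force: 61.6
```

>>> move_arm(series=[2,4.3,0.4,0,0,0,-8,2,0,0,3.3,0,0,0,2,0,0,3.3,0,0,0,2,0,0,3.3,0,0,0,2,0,0,0,0,0,0])

```text
time: 23.32
tool_pos: [0.5962, 0.2, 0.094]
tcp_rot: [-2.217, -2.221, 0.011]
wrist_force: [-0.1, -0.3, -2.5]
width: 0.319
grip_force: 61.4
```

Run:
```python
from h import *
plan([(.6,.2,.069,0,2,3)])
```

```text
pos [0.5962 0.2    0.094 ] yaw 0.1 tilt [0.002 0.008] f [-0.1 -0.3 -2.5] w 2.72 g 61 t 23.3
-> [0.6   0.2   0.069]
2, 0, 0.1, 0.8, 0, 0, 0,
2, 0, 0.1, 0.8, 0, 0, 0,
2, 0, 0.2, 0.9, 0, 0, 0,
```

>>> move_arm(series=[2,0,0.1,0.8,0,0,0,2,0,0.1,0.8,0,0,0,2,0,0,0.8,0,0,0,2,0,0,0.2,0,0,0,2,0,0,0,0,0,0])

```text
time: 23.95
tool_pos: [0.6014, 0.2009, 0.0711]
tcp_rot: [-2.22, -2.223, 0.001]
wrist_force: [-0.0, -0.8, -2.1]
width: 0.32
grip_force: 61.4
```

>>> move_arm(series=[2,0,0,0.2,0,0,0,3.6,0,0,0,0,0,0,4,0,0,0,0,0,0,4,0,0,0,0,0,0,4,0,0,-1,0,0,0])

```text
time: 24.58
tool_pos: [0.6008, 0.2008, 0.0789]
tcp_rot: [-2.219, -2.222, 0.002]
wrist_force: [0.1, -0.3, -0.2]
width: 0.467
grip_force: 0.0
```

>>> move_arm(series=[4,0,0,-3,0,0,0,4,0,0,-4,0,0,0,4,0,0,-4,0,0,0,5,0,0,-1,0,0,0,6,0,0,0,0,0,0])

```text
time: 25.2
tool_pos: [0.602, 0.2011, 0.2003]
tcp_rot: [2.219, 2.222, 0.003]
wrist_force: [0.7, 0.6, -0.4]
width: 0.7
grip_force: 0.0
```

Run:
```python
from h import *
plan([(.57,-.03,.2,-45,6,None),(.5948,-.2654,.14,-76,6,None),(.5948,-.2654,.095,-76,6,2)])
```

```text
pos [0.602  0.2011 0.2003] yaw 0.1 tilt [-0.001 -0.002] f [ 0.7  0.6 -0.4] w 5.97 g 0 t 25.2
-> [ 0.57 -0.03  0.2 ]
6, -4.6, -0.6, 0, 0, 0, 9,
6, -4.7, 0.1, 0, 0, 0, 9,
6, -4.6, 0.8, 0, 0, 0, 9,
6, -4.4, 1.5, 0, 0, 0, 9,
6, -4.1, 2.2, 0, 0, 0, 9,
-> [ 0.5948 -0.2654  0.14  ]
6, -3, 3.7, 1.2, 0, 0, 6,
6, -2.6, 4, 1.2, 0, 0, 6,
6, -2.2, 4.2, 1.2, 0, 0, 6,
6, -1.7, 4.4, 1.2, 0, 0, 7,
6, -1.1, 4.5, 1.2, 0, 0, 6,
-> [ 0.5948 -0.2654  0.095 ]
6, 0, 0, 2.3, 0, 0, 0,
6, 0, 0, 2.2, 0, 0, 0,
```

>>> move_arm(series=[6,-4.6,-0.6,0,0,0,9,6,-4.7,0.1,0,0,0,9,6,-4.6,0.8,0,0,0,9,6,-4.4,1.5,0,0,0,9,6,-4.1,2.2,0,0,0,9])

```text
time: 25.82
tool_pos: [0.568, -0.0313, 0.1967]
tcp_rot: [-2.903, -1.196, 0.006]
wrist_force: [0.6, -0.5, -0.0]
width: 0.702
grip_force: 0.0
```

>>> move_arm(series=[6,-3,3.7,1.2,0,0,6,6,-2.6,4,1.2,0,0,6,6,-2.2,4.2,1.2,0,0,6,6,-1.7,4.4,1.2,0,0,7,6,-1.1,4.5,1.2,0,0,6])

```text
time: 26.45
tool_pos: [0.5929, -0.2658, 0.1361]
tcp_rot: [-3.116, -0.379, 0.006]
wrist_force: [0.9, 1.4, -0.2]
width: 0.705
grip_force: 0.0
```

>>> move_arm(series=[6,0,0,2.2,0,0,0,6,0,0,2.2,0,0,0,6,0,0,0,0,0,0,6,0,0,0,0,0,0])

```text
time: 26.95
tool_pos: [0.5941, -0.2646, 0.0946]
tcp_rot: [-3.117, -0.385, 0.002]
wrist_force: [-0.7, -0.5, 0.3]
width: 0.703
grip_force: 0.0
```

Run:
```python
from h import *
plan([(.5948,-.2654,.047,-76,6,2)])
```

```text
pos [ 0.5941 -0.2646  0.0946] yaw -75.9 tilt [0.001 0.001] f [-0.7 -0.5  0.3] w 6.0 g 0 t 26.9
-> [ 0.5948 -0.2654  0.047 ]
6, 0, 0, 2.4, 0, 0, 0,
6, 0.1, 0.1, 2.4, 0, 0, 0,
```

>>> move_arm(series=[6,0,0,2.4,0,0,0,6,0.1,0.1,2.4,0,0,0,6,0,0,0,0,0,0,2,0,0,0,0,0,0,2,0,0,0,0,0,0])

```text
time: 27.58
tool_pos: [0.5971, -0.2666, 0.0493]
tcp_rot: [3.115, 0.385, 0.004]
wrist_force: [-0.1, 0.9, 6.1]
width: 0.319
grip_force: 62.1
```

>>> move_arm(series=[2,0,0,0,0,0,0,2,0,0,0,0,0,0,2,0,0,-0.5,0,0,0,2,0,0,-1,0,0,0,2,0,0,-1,0,0,0])

```text
time: 28.2
tool_pos: [0.5957, -0.2657, 0.0709]
tcp_rot: [-3.118, -0.384, -0.0]
wrist_force: [2.2, 0.3, -3.9]
width: 0.319
grip_force: 61.3
```

>>> move_arm(series=[2,0,0,-1,0,0,0,2,0,0,-2,0,0,0,2,0,0,-3,0,0,0,2,0,0,-4,0,0,0,2,0,0,-3,0,0,0])

```text
time: 28.82
tool_pos: [0.5961, -0.2658, 0.2056]
tcp_rot: [3.117, 0.385, 0.003]
wrist_force: [-0.1, -0.3, -2.9]
width: 0.321
grip_force: 61.5
```

Run:
```python
from h import *
plan([(.57,-.05,.2,-45,2,None),(.6,.145,.2,0,2,None),(.6,.145,.095,0,2,3)])
```

```text
pos [ 0.5961 -0.2658  0.2056] yaw -75.9 tilt [-0.002 -0.001] f [-0.1 -0.3 -2.9] w 2.74 g 61 t 28.8
-> [ 0.57 -0.05  0.2 ]
2, 0.5, -4.3, 0.1, 0, 0, -6,
2, 1, -4.2, 0.1, 0, 0, -6,
2, 1.4, -4.1, 0.1, 0, 0, -6,
2, 1.9, -3.9, 0.1, 0, 0, -6,
2, 2.3, -3.8, 0.2, 0, 0, -7,
-> [0.6   0.145 0.2  ]
2, 3.2, -2.3, 0, 0, 0, -9,
2, 3.5, -1.8, 0, 0, 0, -9,
2, 3.7, -1.2, 0, 0, 0, -9,
2, 3.9, -0.6, 0, 0, 0, -9,
2, 4, -0.1, 0, 0, 0, -9,
-> [0.6   0.145 0.095]
2, 0, 0, 3.5, 0, 0, 0,
2, 0, 0, 3.5, 0, 0, 0,
2, 0, 0, 3.5, 0, 0, 0,
```

>>> move_arm(series=[2,0.5,-4.3,0.1,0,0,-6,2,1,-4.2,0.1,0,0,-6,2,1.4,-4.1,0.1,0,0,-6,2,1.9,-3.9,0.1,0,0,-6,2,2.3,-3.8,0.2,0,0,-7])

```text
time: 29.45
tool_pos: [0.5693, -0.0483, 0.1977]
tcp_rot: [2.899, 1.21, 0.002]
wrist_force: [1.0, 0.4, -2.3]
width: 0.318
grip_force: 61.5
```

>>> move_arm(series=[2,3.2,-2.3,0,0,0,-9,2,3.5,-1.8,0,0,0,-9,2,3.7,-1.2,0,0,0,-9,2,3.9,-0.6,0,0,0,-9,2,4,-0.1,0,0,0,-9])

```text
time: 30.08
tool_pos: [0.5994, 0.1465, 0.1977]
tcp_rot: [2.214, 2.229, 0.001]
wrist_force: [-0.0, -0.3, -2.2]
width: 0.32
grip_force: 61.5
```

Run:
```python
from h import *
plan([(.6,.145,.097,0,2,3)])
b=shot("top","pics/t3.png");cv2.imwrite("pics/t3c.png",cv2.resize(b[100:250,105:365,::-1],(780,450),interpolation=cv2.INTER_CUBIC))
```

```text
pos [0.5994 0.1465 0.1977] yaw 0.4 tilt [-0.    -0.001] f [-0.  -0.3 -2.2] w 2.73 g 62 t 30.1
-> [0.6   0.145 0.097]
2, 0, 0, 3.4, 0, 0, 0,
2, -0.1, 0, 3.3, 0, 0, 0,
2, 0, 0.1, 3.4, 0, 0, 0,
```

View pics/t3c.png

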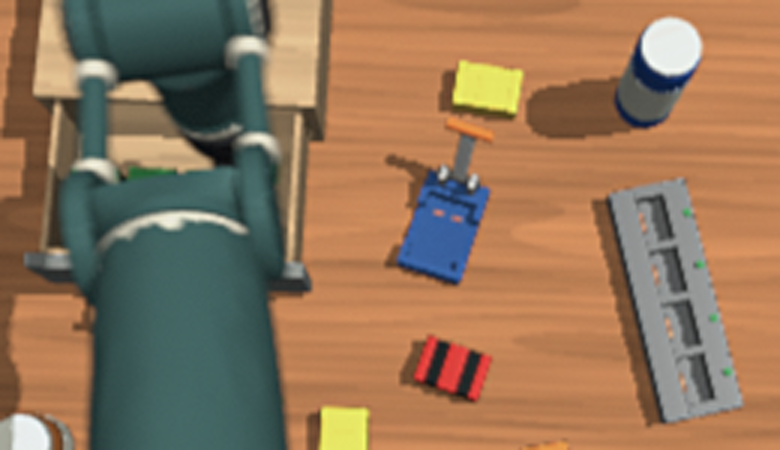

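The charger is empty, the arm covers the drawer, and the red pack is still at (453,368).

>>> move_arm(series=[2,0,0,3.4,0,0,0,2,-0.1,0,3.3,0,0,0,2,0,0.1,3.4,0,0,0,2,0,0,1.5,0,0,0,2,0,0,1,0,0,0])

```text
time: 30.75
tool_pos: [0.6006, 0.1441, 0.0705]
tcp_rot: [2.22, 2.223, 0.0]
wrist_force: [-0.7, -0.8, -2.7]
width: 0.317
grip_force: 61.3
```

>>> move_arm(series=[2,0,0,0.5,0,0,0,2,0,0,0.2,0,0,0,2,0,0,0,0,0,0])

```text
time: 31.12
tool_pos: [0.6022, 0.1442, 0.0653]
tcp_rot: [2.218, 2.222, 0.004]
wrist_force: [-0.2, -1.8, 3.4]
width: 0.321
grip_force: 62.0
```

>>> move_arm(series=[3.6,0,0,0,0,0,0,4,0,0,0,0,0,0,4,0,0,0,0,0,0,4,0,0,-1,0,0,0,4,0,0,-3,0,0,0])

```text
time: 31.75
tool_pos: [0.5987, 0.1438, 0.102]
tcp_rot: [-2.218, -2.221, 0.006]
wrist_force: [0.5, 0.6, 1.1]
width: 0.469
grip_force: 0.0
```

>>> move_arm(series=[4,0,0,-4,0,0,0,4,0,0,-4,0,0,0,4,0,0,-1,0,0,0,4,0,0,0,0,0,0])

```text
time: 32.25
tool_pos: [0.6009, 0.1442, 0.1942]
tcp_rot: [2.219, 2.222, 0.002]
wrist_force: [-0.6, 0.4, -0.1]
width: 0.471
grip_force: 0.0
```

Run:
```python
from h import *
# go round to in front of the handle, clear of the drawer view
plan([(.40,.10,.2,45,2,None)])
```

```text
pos [0.6009 0.1442 0.1942] yaw 0.1 tilt [-0.    -0.002] f [-0.6  0.4 -0.1] w 4.02 g 0 t 32.2
-> [0.4 0.1 0.2]
2, -0.9, -4, -0.1, 0, 0, -9,
2, -0.2, -4.1, -0.1, 0, 0, -9,
2, 0.4, -4.1, -0.1, 0, 0, -9,
2, 1, -4, -0.1, 0, 0, -9,
2, 1.7, -3.8, -0.2, 0, 0, -9,
```

Run:
```python
from h import *
plan([(.41,.23,.2,90,0,None),(.41,.23,.075,90,0,3)])
```

```text
pos [0.6009 0.1442 0.1942] yaw 0.1 tilt [-0.    -0.002] f [-0.6  0.4 -0.1] w 4.02 g 0 t 32.2
-> [0.41 0.23 0.2 ]
0, 1, -2.1, -0.1, 0, 0, -10,
0, 1.3, -1.9, -0.1, 0, 0, -10,
0, 1.6, -1.7, -0.1, 0, 0, -10,
0, 1.9, -1.4, 0, 0, 0, -10,
0, 2.1, -1, -0.1, 0, 0, -10,
0, 2.2, -0.6, 0, 0, 0, -10,
0, 2.3, -0.2, -0.1, 0, 0, -10,
0, 2.3, 0.2, 0, 0, 0, -10,
0, 2.3, 0.5, -0.1, 0, 0, -10,
-> [0.41  0.23  0.075]
0, 0, 0, 4.2, 0, 0, 0,
0, 0, 0, 4.2, 0, 0, 0,
0, 0, 0, 4.1, 0, 0, 0,
```

>>> move_arm(series=[0,1,-2.1,-0.1,0,0,-10,0,1.3,-1.9,-0.1,0,0,-10,0,1.6,-1.7,-0.1,0,0,-10,0,1.9,-1.4,0,0,0,-10,0,2.1,-1,-0.1,0,0,-10])

```text
time: 32.88
tool_pos: [0.4919, 0.1916, 0.1946]
tcp_rot: [-1.063, -2.952, 0.004]
wrist_force: [0.2, 0.2, -0.0]
width: -0.0
grip_force: 0.0
```

>>> move_arm(series=[0,2.2,-0.6,0,0,0,-10,0,2.3,-0.2,-0.1,0,0,-10,0,2.3,0.2,0,0,0,-10,0,2.3,0.5,-0.1,0,0,-10,0,0,0,0,0,0,0])

```text
time: 33.5
tool_pos: [0.4075, 0.2294, 0.1971]
tcp_rot: [0.004, -3.138, 0.003]
wrist_force: [1.5, -0.1, -0.4]
width: 0.002
grip_force: 0.0
```

>>> move_arm(series=[0,0,0,4.2,0,0,0,0,0,0,4.2,0,0,0,0,0,0,4.1,0,0,0,0,0,0,0,0,0,0])

```text
time: 34.0
tool_pos: [0.4063, 0.2274, 0.07]
tcp_rot: [-0.001, -3.133, 0.007]
wrist_force: [-0.4, 0.3, -0.2]
width: -0.001
grip_force: 0.0
```

Run:
```python
from h import *
plan([(.45,.23,.075,90,0,1)])
b=shot("scene","pics/s1.png");cv2.imwrite("pics/s1c.png",cv2.resize(b[110:260,200:420,::-1],(792,540),interpolation=cv2.INTER_CUBIC))
```

```text
pos [0.4063 0.2274 0.07  ] yaw 89.9 tilt [-0.009  0.005] f [-0.4  0.3 -0.2] w -0.0 g 0 t 34.0
-> [0.45  0.23  0.075]
0, -4.4, 0.3, -0.5, 0, 0, 0,
```

View pics/s1c.png

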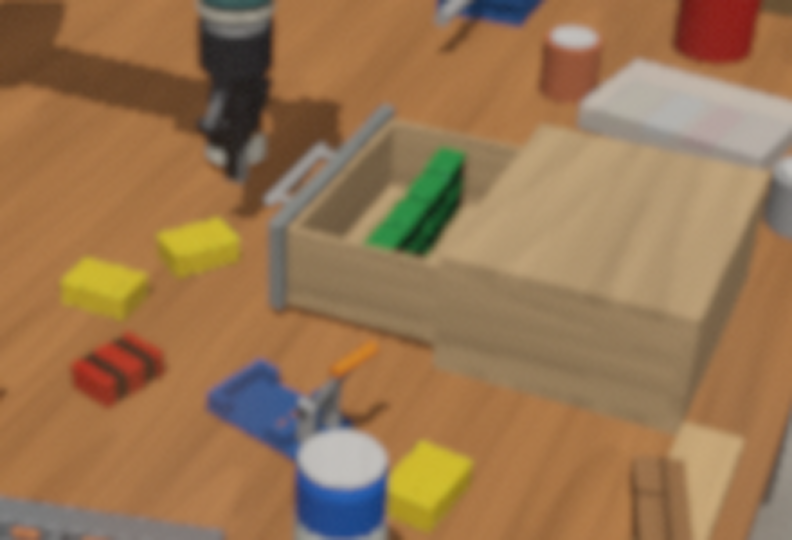

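All four green packs stand in a row in the drawer at (420,200), the gripper is in front of the handle at (290,175), and the lever is still back at (355,357). Pushing the drawer shut now.

>>> move_arm(series=[0,-1.2,0,-0.4,0,0,0,0,-1.2,0,0,0,0,0,0,-1,0,0,0,0,0,0,-0.7,0,0,0,0,0,0,-0.7,0,0,0,0,0])

```text
time: 34.67
tool_pos: [0.4579, 0.2297, 0.0783]
tcp_rot: [0.002, -3.14, 0.0]
wrist_force: [-0.9, 0.7, 0.5]
width: -0.0
grip_force: 0.2
```

>>> move_arm(series=[0,-0.9,0,0,0,0,0,0,-0.9,0,0,0,0,0,0,-0.9,0,0,0,0,0,0,-0.9,0,0,0,0,0,0,-0.9,0,0,0,0,0])

```text
time: 35.3
tool_pos: [0.5033, 0.2297, 0.0781]
tcp_rot: [0.002, -3.141, 0.0]
wrist_force: [-1.4, -0.8, -0.8]
width: 0.001
grip_force: 0.6
```

>>> move_arm(series=[0,-0.9,0,0,0,0,0,0,-0.9,0,0,0,0,0,0,-0.9,0,0,0,0,0,0,-0.9,0,0,0,0,0,0,-0.9,0,0,0,0,0])

```text
time: 35.92
tool_pos: [0.5485, 0.2299, 0.0783]
tcp_rot: [-0.002, 3.142, -0.0]
wrist_force: [-1.5, -0.7, -0.1]
width: 0.002
grip_force: 0.6
```

>>> move_arm(series=[0,-0.9,0,0,0,0,0,0,-0.9,0,0,0,0,0,0,-0.9,0,0,0,0,0,0,-0.9,0,0,0,0,0,0,-0.6,0,0,0,0,0])

```text
time: 36.55
tool_pos: [0.5907, 0.2301, 0.0784]
tcp_rot: [-0.002, 3.141, 0.001]
wrist_force: [-1.7, -0.1, 0.7]
width: -0.003
grip_force: 0.8
```

>>> move_arm(series=[0,-0.5,0,0,0,0,0,0,0,0,0,0,0,0])

```text
time: 36.8
tool_pos: [0.5956, 0.2301, 0.0785]
tcp_rot: [-0.002, 3.14, 0.001]
wrist_force: [-0.5, -0.5, -0.1]
width: -0.003
grip_force: 0.0
```

>>> move_arm(series=[0,-0.5,0,0,0,0,0,0,-0.5,0,0,0,0,0,0,0,0,0,0,0,0])

```text
time: 37.17
tool_pos: [0.6056, 0.23, 0.0784]
tcp_rot: [-0.002, 3.141, 0.0]
wrist_force: [0.2, 0.2, -0.7]
width: -0.001
grip_force: 0.0
```

>>> move_arm(series=[0,-0.4,0,0,0,0,0,0,-0.3,0,0,0,0,0,0,0,0,0,0,0,0])

```text
time: 37.55
tool_pos: [0.6112, 0.2299, 0.0781]
tcp_rot: [0.002, -3.14, 0.0]
wrist_force: [-4.0, 0.2, 3.1]
width: 0.003
grip_force: 1.8
```

>>> move_arm(series=[0,-0.2,0,0,0,0,0,0,0,0,0,0,0,0])

```text
time: 37.8
tool_pos: [0.6113, 0.2299, 0.0781]
tcp_rot: [0.002, -3.136, 0.001]
wrist_force: [-10.5, 0.7, 5.7]
width: 0.001
grip_force: 4.5
```

>>> move_arm(series=[0,-0.2,0,0,0,0,0,0,0,0,0,0,0,0])

```text
time: 38.05
tool_pos: [0.6114, 0.2299, 0.078]
tcp_rot: [0.002, -3.132, 0.002]
wrist_force: [-14.4, 0.4, 9.9]
width: 0.002
grip_force: 7.2
```

Run:
```python
from h import *
plan([(.55,.23,.1,90,0,None),(.5,.15,.2,40,8,None)])
```

```text
pos [0.6114 0.2299 0.078 ] yaw 90.1 tilt [-0.009  0.001] f [-14.4   0.4   9.9] w 0.01 g 7 t 38.0
-> [0.55 0.23 0.1 ]
0, 3.1, 0, -1.1, 0, 0, 0,
0, 3, 0, -1.1, 0, 0, 0,
-> [0.5  0.15 0.2 ]
8, 0.8, -1.3, -1.7, 0, 0, 8,
8, 0.7, -1.4, -1.7, 0, 0, 8,
8, 0.4, -1.5, -1.6, 0, 0, 9,
8, 0.2, -1.6, -1.7, 0, 0, 8,
8, 0, -1.6, -1.6, 0, 0, 9,
8, -0.3, -1.6, -1.7, 0, 0, 8,
```

>>> move_arm(series=[0,3.1,0,-0.5,0,0,0,0,3,0,-1.1,0,0,0,8,0.8,-1.3,-2,0,0,8,8,0.7,-1.4,-2,0,0,8,8,0.4,-1.5,-2,0,0,9])

```text
time: 38.67
tool_pos: [0.5305, 0.1904, 0.1553]
tcp_rot: [0.684, 3.064, 0.001]
wrist_force: [-0.2, 0.0, -0.0]
width: 0.637
grip_force: 0.0
```

>>> move_arm(series=[8,0.2,-1.6,-1.7,0,0,8,8,0,-1.6,-1.6,0,0,9,8,-0.3,-1.6,-1.7,0,0,8,8,0,0,0,0,0,0])

```text
time: 39.17
tool_pos: [0.5058, 0.1493, 0.2063]
tcp_rot: [1.324, 2.844, 0.005]
wrist_force: [1.2, 0.2, -0.0]
width: 0.933
grip_force: 0.0
```

```bash
cat >> h.py <<'E'
def redpack(im):
    h=cv2.cvtColor(np.ascontiguousarray(im),cv2.COLOR_RGB2HSV);H,S,V=[h[...,i].astype(int) for i in range(3)]
    m=(((H<6)|(H>174))&(S>150)&(V>60)).astype(np.uint8);m[:150]=0;m=cv2.morphologyEx(m,cv2.MORPH_CLOSE,np.ones((5,5)))
    for k in cv2.findContours(m,cv2.RETR_EXTERNAL,cv2.CHAIN_APPROX_NONE)[0]:
        if cv2.contourArea(k)<60: continue
        r=cv2.minAreaRect(k);P=np.array([ray("top",u,v,.028)[:2] for u,v in cv2.boxPoints(r)])
        e=[P[1]-P[0],P[2]-P[1]];L=max(e,key=np.linalg.norm)
        print("red",np.round(r[0],1),P.mean(0).round(4),"size",[round(np.linalg.norm(x),3) for x in e],"long dir",np.degrees(np.arctan2(L[1],L[0])).round(1))
E
python3 - <<'E'
from h import *
im=shot("top","pics/t4.png");redpack(im);im0=cv2.imread("pics/top0.png")[:,:,::-1];redpack(im0)
plan([])
cv2.imwrite("pics/t4c.png",cv2.resize(im[40:265,80:380,::-1],(800,600),interpolation=cv2.INTER_CUBIC))
E
```

```text
red [255.4 222.4] [ 0.43   -0.0546] size [np.float64(0.049), np.float64(0.071)] long dir -107.9
red [255.4 222.4] [ 0.43   -0.0546] size [np.float64(0.049), np.float64(0.071)] long dir -107.9
pos [0.5054 0.1496 0.2052] yaw 40.2 tilt [ 0.002 -0.003] f [ 0.4  0.5 -1.4] w 8.03 g 0 t 39.2
```

View pics/t4c.png

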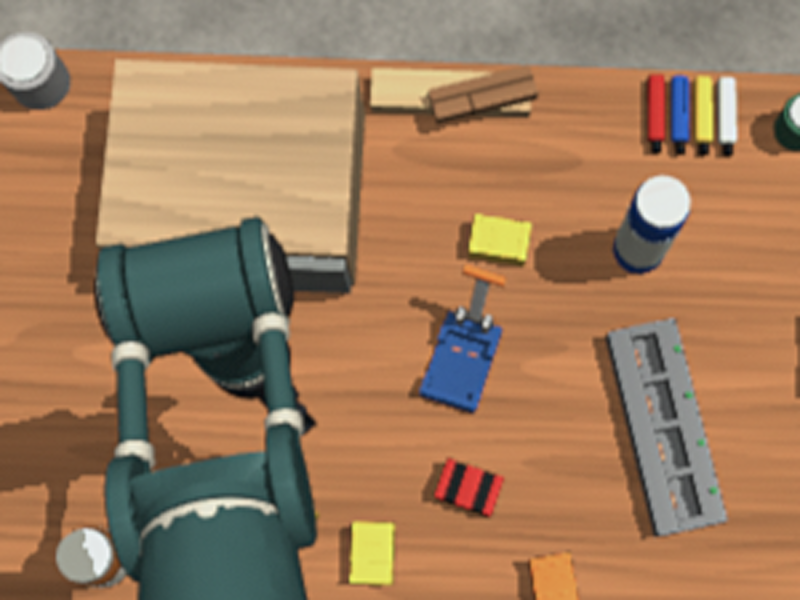

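The drawer is shut, with the cabinet front flush at (320,275). The red pack is unmoved at (468,487), and the cradle is at (462,360) with its lever open.

Run:
```python
from h import *
plan([(.431,-.0545,.12,-18,8,None),(.431,-.0545,.045,-18,8,3)])
```

```text
pos [0.5054 0.1496 0.2052] yaw 40.2 tilt [ 0.002 -0.003] f [ 0.4  0.5 -1.4] w 8.03 g 0 t 39.2
-> [ 0.431  -0.0545  0.12  ]
8, -1.8, -3.1, 1.4, 0, 0, 10,
8, -2.3, -2.8, 1.4, 0, 0, 10,
8, -2.8, -2.3, 1.4, 0, 0, 10,
8, -3.1, -1.8, 1.4, 0, 0, 9,
8, -3.4, -1.3, 1.5, 0, 0, 10,
8, -3.6, -0.8, 1.4, 0, 0, 9,
-> [ 0.431  -0.0545  0.045 ]
8, 0, 0, 2.5, 0, 0, 0,
8, 0, 0, 2.5, 0, 0, 0,
8, 0, 0, 2.5, 0, 0, 0,
```

>>> move_arm(series=[8,-1.8,-3.1,1.4,0,0,10,8,-2.3,-2.8,1.4,0,0,10,8,-2.8,-2.3,1.4,0,0,10,8,-3.1,-1.8,1.4,0,0,9,8,-3.4,-1.3,1.5,0,0,10])

```text
time: 39.85
tool_pos: [0.4427, -0.0208, 0.1321]
tcp_rot: [2.39, 2.039, 0.0]
wrist_force: [0.1, -0.7, 0.1]
width: 0.937
grip_force: 0.0
```

>>> move_arm(series=[8,-3.6,-0.8,1.4,0,0,9,8,0,0,2.5,0,0,0,8,0,0,2.3,0,0,0,8,0,0,2,0,0,0,8,0,0,0,0,0,0])

```text
time: 40.48
tool_pos: [0.4276, -0.0539, 0.049]
tcp_rot: [-2.536, -1.849, 0.005]
wrist_force: [-0.1, 0.1, 0.7]
width: 0.941
grip_force: 0.0
```

>>> move_arm(series=[8,0,0,0,0,0,0])

```text
time: 40.6
tool_pos: [0.4299, -0.0543, 0.0514]
tcp_rot: [2.539, 1.85, 0.0]
wrist_force: [1.3, -0.3, 0.8]
width: 0.934
grip_force: 0.0
```

Run:
```python
from h import *
plan([(.431,-.0545,.016,-18,8,3)])
```

```text
pos [ 0.4299 -0.0543  0.0514] yaw -17.8 tilt [-0. -0.] f [ 1.3 -0.3  0.8] w 7.97 g 0 t 40.6
-> [ 0.431  -0.0545  0.016 ]
8, 0, 0, 1.2, 0, 0, 0,
8, 0, 0.1, 1.2, 0, 0, 0,
8, 0, 0, 1.1, 0, 0, 0,
```

>>> move_arm(series=[8,0,0,1.2,0,0,0,8,0,0.1,1.2,0,0,0,8,0,0,1.1,0,0,0,8,0,0,0,0,0,0,8,0,0,0,0,0,0])

```text
time: 41.22
tool_pos: [0.4303, -0.0548, 0.0162]
tcp_rot: [-2.54, -1.848, 0.0]
wrist_force: [0.2, -0.5, 1.3]
width: 0.93
grip_force: 0.0
```

>>> move_arm(series=[4,0,0,0,0,0,0,4,0,0,0,0,0,0,4,0,0,0,0,0,0,4,0,0,0,0,0,0])

```text
time: 41.72
tool_pos: [0.4311, -0.0549, 0.017]
tcp_rot: [2.539, 1.848, 0.002]
wrist_force: [-0.0, 0.6, 5.2]
width: 0.543
grip_force: 63.5
```

>>> move_arm(series=[4,0,0,-1,0,0,0,4,0,0,-2,0,0,0,4,0,0,-2,0,0,0,4,0,0,-1,0,0,0,4,0,0,0,0,0,0])

```text
time: 42.35
tool_pos: [0.4306, -0.0548, 0.0768]
tcp_rot: [2.539, 1.848, 0.001]
wrist_force: [-1.1, 0.3, -3.1]
width: 0.542
grip_force: 62.7
```

Run:
```python
from h import *
im=shot("top","pics/t5.png");redpack(im)
plan([(.5735,-.040,.1,75,4,None),(.5735,-.04,.05,75,4,None)])
```

```text
pos [ 0.43   -0.0547  0.0761] yaw -17.9 tilt [0. 0.] f [-0.2  0.5 -1.6] w 4.61 g 63 t 42.4
-> [ 0.5735 -0.04    0.1   ]
4, 0.6, 1.3, -0.2, 0, 0, -9,
4, 0.4, 1.4, -0.2, 0, 0, -9,
4, 0.1, 1.4, -0.2, 0, 0, -9,
4, -0.1, 1.4, -0.3, 0, 0, -9,
4, -0.3, 1.4, -0.2, 0, 0, -9,
4, -0.5, 1.4, -0.3, 0, 0, -10,
4, -0.8, 1.2, -0.2, 0, 0, -9,
4, -0.9, 1.1, -0.3, 0, 0, -10,
4, -1.1, 0.9, -0.2, 0, 0, -9,
4, -1.3, 0.8, -0.3, 0, 0, -10,
-> [ 0.5735 -0.04    0.05  ]
4, 0, 0, 2.5, 0, 0, 0,
4, 0, 0, 2.5, 0, 0, 0,
```

>>> move_arm(series=[4,0.6,1.3,-0.2,0,0,-9,4,0.4,1.4,-0.2,0,0,-9,4,0.1,1.4,-0.2,0,0,-9,4,-0.1,1.4,-0.3,0,0,-9,4,-0.3,1.4,-0.2,0,0,-9])

```text
time: 43.02
tool_pos: [0.5005, -0.0473, 0.0859]
tcp_rot: [-1.631, -2.682, 0.002]
wrist_force: [0.1, 0.1, -2.1]
width: 0.547
grip_force: 62.5
```

>>> move_arm(series=[4,-0.5,1.4,-0.3,0,0,-10,4,-0.8,1.2,-0.2,0,0,-9,4,-0.9,1.1,-0.3,0,0,-10,4,-1.1,0.9,-0.2,0,0,-9,4,-1.3,0.8,-0.3,0,0,-10])

```text
time: 43.65
tool_pos: [0.5729, -0.0398, 0.0984]
tcp_rot: [-0.399, -3.113, 0.0]
wrist_force: [0.5, -0.4, -3.0]
width: 0.543
grip_force: 62.5
```

>>> move_arm(series=[4,0,0,2.2,0,0,0,4,0,0,2,0,0,0,4,0,0,0,0,0,0,4,0,0,0,0,0,0])

```text
time: 44.15
tool_pos: [0.5734, -0.04, 0.0579]
tcp_rot: [-0.408, -3.114, 0.0]
wrist_force: [0.4, 0.4, -2.1]
width: 0.548
grip_force: 62.5
```

Run:
```python
from h import *
plan([(.572,-.039,.045,75,4,1)])
im=shot("top","pics/t6.png");s=shot("scene","pics/s6.png")
cv2.imwrite("pics/t6c.png",np.hstack([cv2.resize(im[140:220,210:290,::-1],(400,400),interpolation=cv2.INTER_CUBIC),cv2.resize(s[180:260,240:320,::-1],(400,400),interpolation=cv2.INTER_CUBIC)]))
```

```text
pos [ 0.5734 -0.04    0.0579] yaw 75.1 tilt [-0.001  0.   ] f [ 0.4  0.4 -2.1] w 4.68 g 63 t 44.1
-> [ 0.572 -0.039  0.045]
4, 0.2, 0.1, 1.3, 0, 0, 0,
```

View pics/t6c.png

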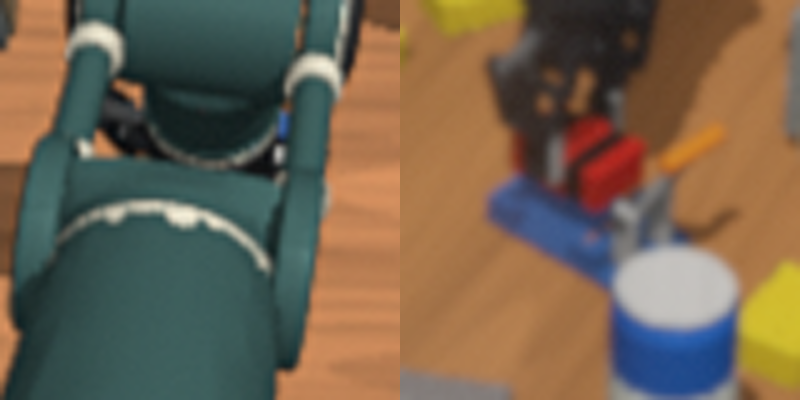

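The scene view shows the red pack held about 2 cm above the pocket and lined up with the cradle.

>>> move_arm(series=[4,0.1,0.1,0.8,0,0,0,4,0,0,0.8,0,0,0,4,0,0,0.4,0,0,0,4,0,0,0,0,0,0])

```text
time: 44.75
tool_pos: [0.5727, -0.0387, 0.0377]
tcp_rot: [-0.408, -3.114, 0.0]
wrist_force: [-0.5, -0.0, -1.8]
width: 0.545
grip_force: 62.7
```

>>> move_arm(series=[4,0,0,0.4,0,0,0,4,0,0,0.2,0,0,0,4,0,0,0,0,0,0])

```text
time: 45.12
tool_pos: [0.5728, -0.0387, 0.0321]
tcp_rot: [-0.408, -3.114, 0.0]
wrist_force: [0.3, -1.0, -2.7]
width: 0.547
grip_force: 62.7
```

>>> move_arm(series=[4,0,0,0.3,0,0,0,4,0,0,0.3,0,0,0,4,0,0,0,0,0,0])

```text
time: 45.5
tool_pos: [0.5727, -0.0387, 0.0259]
tcp_rot: [-0.408, -3.114, 0.0]
wrist_force: [-0.1, -0.3, -1.8]
width: 0.543
grip_force: 62.7
```

>>> move_arm(series=[4,0,0,0.1,0,0,0,4,0,0,0,0,0,0])

```text
time: 45.75
tool_pos: [0.5731, -0.0388, 0.0253]
tcp_rot: [-0.408, -3.115, 0.0]
wrist_force: [-0.5, 0.1, -3.6]
width: 0.549
grip_force: 62.7
```

>>> move_arm(series=[4,0,0,0.1,0,0,0,4,0,0,0.1,0,0,0,4,0,0,0,0,0,0])

```text
time: 46.12
tool_pos: [0.5732, -0.0388, 0.025]
tcp_rot: [-0.408, -3.115, -0.0]
wrist_force: [-5.1, 0.4, 9.4]
width: 0.545
grip_force: 64.0
```

>>> move_arm(series=[5.2,0,0,0,0,0,0,5.6,0,0,0,0,0,0,6,0,0,0,0,0,0,6.5,0,0,-0.5,0,0,0,6.5,0,0,-2,0,0,0])

```text
time: 46.75
tool_pos: [0.5717, -0.0386, 0.0477]
tcp_rot: [-0.407, -3.112, 0.0]
wrist_force: [0.1, 0.4, 0.3]
width: 0.76
grip_force: 0.0
```

>>> move_arm(series=[6.5,0,0,-3,0,0,0,6.5,0,0,-4,0,0,0,6.5,0,0,-4,0,0,0,6.5,0,0,-4,0,0,0,6.5,0,0,0,0,0,0])

```text
time: 47.38
tool_pos: [0.5765, -0.0391, 0.2048]
tcp_rot: [0.406, 3.104, 0.0]
wrist_force: [-0.6, -0.3, -0.6]
width: 0.759
grip_force: 0.0
```

Run:
```python
from h import *
u=np.array([.965,-.262]);s=np.array([.573,-.039])
for a in(.11,.14): print("behind lever",s+u*a)
plan([(.68,.10,.23,165,0,None),(*(s+u*.15),.2,165,0,None)])
```

```text
behind lever [ 0.67915 -0.06782]
behind lever [ 0.7081  -0.07568]
pos [ 0.5765 -0.0391  0.2048] yaw 75.1 tilt [ 0.011 -0.002] f [-0.6 -0.3 -0.6] w 6.48 g 0 t 47.4
-> [0.68 0.1  0.23]
0, -0.7, 1.8, -0.3, 0, 0, -10,
0, -1, 1.6, -0.3, 0, 0, -10,
0, -1.3, 1.4, -0.3, 0, 0, -10,
0, -1.5, 1.2, -0.3, 0, 0, -10,
0, -1.7, 0.9, -0.3, 0, 0, -10,
0, -1.8, 0.6, -0.3, 0, 0, -10,
0, -1.9, 0.3, -0.2, 0, 0, -10,
0, -2, -0.1, -0.3, 0, 0, -10,
0, -1.9, -0.4, -0.2, 0, 0, -10,
-> [ 0.71775 -0.0783   0.2    ]
0, 4.1, -2.1, 0.7, 0, 0, 0,
0, 4, -2, 0.8, 0, 0, 0,
0, 4.1, -2.1, 0.7, 0, 0, 0,
0, 4, -2, 0.8, 0, 0, 0,
```

```bash
cat >> h.py <<'E'
U=np.array([.965,-.262]);S=np.array([.573,-.039])
def cr(a,z,yaw=75,w=0,n=None): return (*(S+U*a),z,yaw,w,n)
E
python3 - <<'E'
from h import *
plan([cr(.135,.2),cr(.135,.093,n=3),cr(.115,.093,n=2)])
E
```

```text
pos [ 0.5765 -0.0391  0.2048] yaw 75.1 tilt [ 0.011 -0.002] f [-0.6 -0.3 -0.6] w 6.48 g 0 t 47.4
-> [ 0.703275 -0.07437   0.2     ]
0, -4.4, 0, 0.2, 0, 0, 0,
0, -4.4, -0.1, 0.1, 0, 0, 0,
0, -4.4, 0, 0.2, 0, 0, 0,
-> [ 0.703275 -0.07437   0.093   ]
0, 0, 0, 3.6, 0, 0, 0,
0, 0, 0, 3.5, 0, 0, 0,
0, 0, 0, 3.6, 0, 0, 0,
-> [ 0.683975 -0.06913   0.093   ]
0, 1, 0, 0, 0, 0, 0,
0, 1, 0, 0, 0, 0, 0,
```

>>> move_arm(series=[0,-4.4,0,0.2,0,0,0,0,-4.4,-0.1,0.1,0,0,0,0,-4.4,0,0.2,0,0,0,0,0,0,0,0,0,0,0,0,0,0,0,0,0])

```text
time: 48.0
tool_pos: [0.6993, -0.0735, 0.1923]
tcp_rot: [-0.408, -3.112, -0.0]
wrist_force: [-0.6, 0.1, 0.2]
width: -0.001
grip_force: 0.0
```

>>> move_arm(series=[0,0,0,3.6,0,0,0,0,0,0,3.5,0,0,0,0,0,0,3.2,0,0,0,0,0,0,0,0,0,0])

```text
time: 48.5
tool_pos: [0.6962, -0.0728, 0.087]
tcp_rot: [-0.406, -3.107, -0.0]
wrist_force: [-0.1, 0.2, 0.8]
width: -0.004
grip_force: 0.0
```

Run:
```python
from h import *
plan([cr(.036,.093,n=10)])
im=shot("top","pics/t7.png");s=shot("scene","pics/s7.png")
cv2.imwrite("pics/t7c.png",np.hstack([cv2.resize(im[140:220,210:290,::-1],(400,400),interpolation=cv2.INTER_CUBIC),cv2.resize(s[180:260,240:320,::-1],(400,400),interpolation=cv2.INTER_CUBIC)]))
```

```text
pos [ 0.6962 -0.0728  0.087 ] yaw 75.1 tilt [-0.008  0.001] f [-0.1  0.2  0.8] w -0.03 g 0 t 48.5
-> [ 0.60774  -0.048432  0.093   ]
0, 0.9, 0, -0.1, 0, 0, 0,
0, 0.9, 0, -0.1, 0, 0, 0,
0, 0.9, 0, 0, 0, 0, 0,
0, 0.9, 0, -0.1, 0, 0, 0,
0, 0.9, 0, 0, 0, 0, 0,
0, 0.9, 0, -0.1, 0, 0, 0,
0, 0.9, 0, 0, 0, 0, 0,
0, 1, 0, -0.1, 0, 0, 0,
0, 0.9, 0, 0, 0, 0, 0,
0, 1, 0.1, -0.1, 0, 0, 0,
```

View pics/t7c.png

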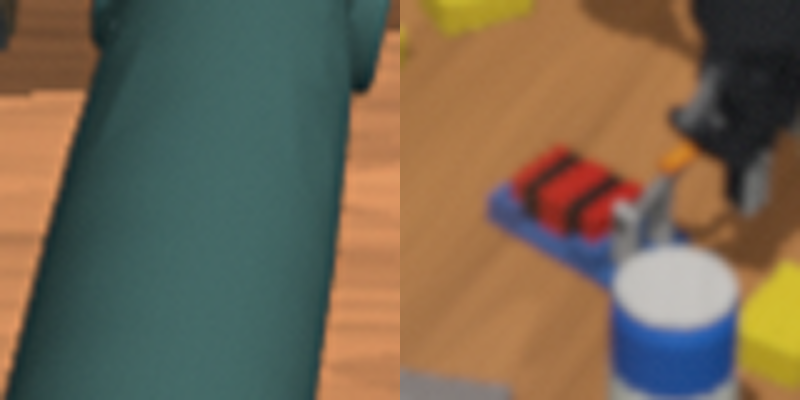

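The pack sits in the pocket at (575,190), and the closed fingers are behind the orange bar at (680,155). Pushing the lever over next.

>>> move_arm(series=[0,0.9,0,-0.2,0,0,0,0,0.9,0,-0.2,0,0,0,0,0.9,0,0,0,0,0,0,0.9,0,0,0,0,0])

```text
time: 49.1
tool_pos: [0.6667, -0.0645, 0.0961]
tcp_rot: [0.407, 3.111, -0.0]
wrist_force: [1.6, -0.6, 2.6]
width: -0.0
grip_force: 1.4
```

>>> move_arm(series=[0,0.9,0,-0.1,0,0,0,0,0.9,0,0,0,0,0,0,0.9,0,0,0,0,0])

```text
time: 49.48
tool_pos: [0.6385, -0.0572, 0.0949]
tcp_rot: [-0.408, -3.114, -0.0]
wrist_force: [2.2, 0.3, 0.8]
width: -0.001
grip_force: 1.4
```

>>> move_arm(series=[0,1,0,0,0,0,0,0,1,0,0,0,0,0,0,1,0,0,0,0,0,0,0,0,0,0,0,0])

```text
time: 49.98
tool_pos: [0.6088, -0.0494, 0.0949]
tcp_rot: [-0.407, -3.113, -0.0]
wrist_force: [-0.7, -0.1, 0.3]
width: 0.002
grip_force: 0.0
```

Run:
```python
from h import *
plan([cr(.05,.15),cr(-.004,.15),cr(-.004,.1)])
s=shot("scene","pics/s8.png")
cv2.imwrite("pics/s8c.png",cv2.resize(s[180:260,240:320,::-1],(400,400),interpolation=cv2.INTER_CUBIC))
```

```text
pos [ 0.6088 -0.0494  0.0949] yaw 75.1 tilt [-0.002  0.   ] f [-0.7 -0.1  0.3] w 0.01 g 0 t 50.0
-> [ 0.62125 -0.0521   0.15   ]
0, -0.6, 0, -2.8, 0, 0, 0,
0, -0.7, 0.1, -2.7, 0, 0, 0,
-> [ 0.56914  -0.037952  0.15    ]
0, 2.7, 0, 0, 0, 0, 0,
0, 2.7, 0, 0, 0, 0, 0,
-> [ 0.56914  -0.037952  0.1     ]
0, 0, 0, 5, 0, 0, 0,
```

View pics/s8c.png

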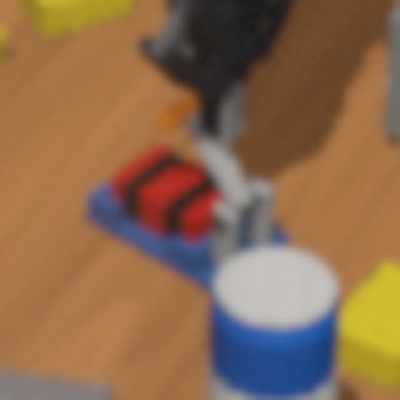

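The lever is past upright, with the orange bar at (180,110) over the pack. Next: go up and over, then press down.

>>> move_arm(series=[0,1,0,0,0,0,0,0,-0.8,0,-2,0,0,0,0,-0.6,0,-2.6,0,0,0,0,0,0,-1,0,0,0])

```text
time: 50.52
tool_pos: [0.6151, -0.0508, 0.1529]
tcp_rot: [0.408, 3.113, 0.0]
wrist_force: [-0.0, 0.0, -0.2]
width: -0.005
grip_force: 0.0
```

>>> move_arm(series=[0,2,0,0,0,0,0,0,2,0,0,0,0,0,0,0.5,0,0,0,0,0,0,0,0,0,0,0,0])

```text
time: 51.02
tool_pos: [0.5705, -0.0391, 0.151]
tcp_rot: [-0.408, -3.115, 0.0]
wrist_force: [0.0, 0.8, 0.2]
width: -0.001
grip_force: 0.0
```

Run:
```python
from h import *
plan([cr(-.004,.11,n=3),cr(-.004,.06,n=5)])
```

```text
pos [ 0.5705 -0.0391  0.151 ] yaw 75.1 tilt [-0.  0.] f [0.  0.8 0.2] w -0.01 g 0 t 51.0
-> [ 0.56914  -0.037952  0.11    ]
0, 0.1, 0, 1.4, 0, 0, 0,
0, 0, 0, 1.3, 0, 0, 0,
0, 0.1, 0.1, 1.4, 0, 0, 0,
-> [ 0.56914  -0.037952  0.06    ]
0, 0, 0, 1, 0, 0, 0,
0, 0, 0, 1, 0, 0, 0,
0, 0, 0, 1, 0, 0, 0,
0, 0, 0, 1, 0, 0, 0,
0, 0, 0, 1, 0, 0, 0,
```

>>> move_arm(series=[0,0.1,0,1.4,0,0,0,0,0,0,1.3,0,0,0,0,0.1,0.1,1.2,0,0,0])

```text
time: 51.4
tool_pos: [0.5688, -0.0377, 0.1105]
tcp_rot: [-0.408, -3.113, 0.0]
wrist_force: [0.7, 0.1, -0.2]
width: 0.004
grip_force: 0.0
```

>>> move_arm(series=[0,0,0,0.9,0,0,0,0,0,0,0.9,0,0,0,0,0,0,0.9,0,0,0])

```text
time: 51.78
tool_pos: [0.5539, -0.0334, 0.0817]
tcp_rot: [-0.405, -3.08, -0.006]
wrist_force: [-38.1, 15.2, 20.5]
width: 0.002
grip_force: 21.7
```

>>> move_arm(series=[0,0,0,0.8,0,0,0,0,0,0,0.7,0,0,0,0,0,0,0.3,0,0,0,0,0,0,0,0,0,0])

```text
time: 52.28
tool_pos: [0.5475, -0.0318, 0.0575]
tcp_rot: [-0.403, -3.068, -0.007]
wrist_force: [-34.4, 15.5, 2.9]
width: 0.001
grip_force: 15.3
```

The fingers slipped ahead of the bar. I'll back off and look.

>>> move_arm(series=[0,2.5,0,0,0,0,0,0,1.5,0,0,0,0,0,0,0,0,-3,0,0,0,0,0,0,-4,0,0,0,0,0,0,-2,0,0,0])

```text
time: 52.9
tool_pos: [0.5328, -0.0278, 0.1606]
tcp_rot: [0.407, 3.109, 0.0]
wrist_force: [0.7, 0.3, -0.2]
width: -0.001
grip_force: 0.0
```

Run:
```python
from h import *
plan([])
s=shot("scene","pics/s9.png")
h=cv2.cvtColor(s,cv2.COLOR_RGB2HSV);m=(h[...,0]>6)&(h[...,0]<18)&(h[...,1]>200)&(h[...,2]>150);m[:190]=0;m[250:]=0;m[:,:250]=0;m[:,330:]=0
v,u=np.nonzero(m);print("bar px",u.mean(),v.mean(),len(u))
for th in(.0,.3,.6,.9,1.2): 
    x=.054-.07*np.cos(th);print(th,proj("scene",[*(S+U*x),.044+.07*np.sin(th)]).round(1))
cv2.imwrite("pics/s9c.png",cv2.resize(s[180:260,240:320,::-1],(480,480),interpolation=cv2.INTER_CUBIC))
```

```text
pos [ 0.5328 -0.0278  0.1606] yaw 75.1 tilt [ 0.006 -0.001] f [ 0.7  0.3 -0.2] w -0.01 g 0 t 52.9
bar px 266.5 214.5 2
0.0 [[270.  211.3]]
0.3 [[270.8 206.3]]
0.6 [[273.  202.4]]
0.9 [[276.6 200. ]]
1.2 [[281.2 199.4]]
```

View pics/s9c.png

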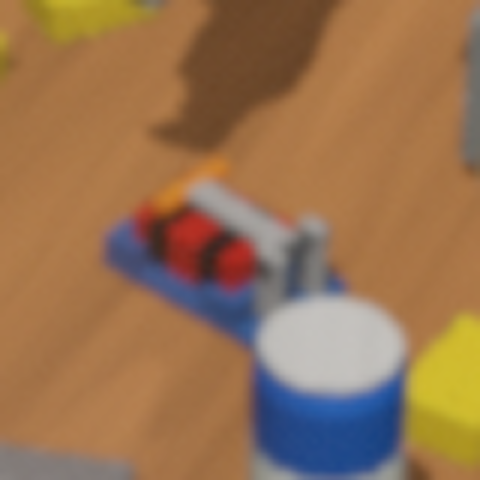

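The lever now lies almost level over the pack, with the bar at (192,185). One more press straight down on the bar will finish it.

Run:
```python
from h import *
plan([cr(-.012,.11),cr(-.012,.07,n=3)])
```

```text
pos [ 0.5342 -0.0279  0.1629] yaw 75.1 tilt [ 0.009 -0.001] f [ 1.6 -0.8  1.7] w 0.01 g 0 t 53.0
-> [ 0.56142  -0.035856  0.11    ]
0, -1.4, 0, 2.6, 0, 0, 0,
0, -1.4, -0.1, 2.7, 0, 0, 0,
-> [ 0.56142  -0.035856  0.07    ]
0, 0, 0, 1.3, 0, 0, 0,
0, 0, 0, 1.3, 0, 0, 0,
0, 0, 0, 1.4, 0, 0, 0,
```

>>> move_arm(series=[0,-1.4,0,2.4,0,0,0,0,-1.4,-0.1,2.4,0,0,0,0,0,0,1.3,0,0,0,0,0,0,1.3,0,0,0,0,0,0,0,0,0,0])

```text
time: 53.58
tool_pos: [0.556, -0.0354, 0.082]
tcp_rot: [-0.407, -3.112, 0.0]
wrist_force: [-0.6, 0.9, -0.2]
width: -0.0
grip_force: 0.0
```

Run:
```python
from h import *
plan([cr(-.012,.058,n=4)])
```

```text
pos [ 0.556  -0.0354  0.082 ] yaw 75.1 tilt [-0.003  0.   ] f [-0.6  0.9 -0.2] w -0.0 g 0 t 53.6
-> [ 0.56142  -0.035856  0.058   ]
0, -0.1, 0, 0.6, 0, 0, 0,
0, -0.1, 0, 0.6, 0, 0, 0,
0, -0.2, 0, 0.6, 0, 0, 0,
0, -0.1, 0.1, 0.6, 0, 0, 0,
```

>>> move_arm(series=[0,-0.2,0,0.6,0,0,0,0,-0.2,0,0.6,0,0,0,0,0,0,0.5,0,0,0,0,0,0,0,0,0,0])

```text
time: 54.08
tool_pos: [0.5608, -0.0366, 0.0657]
tcp_rot: [-0.408, -3.114, 0.0]
wrist_force: [0.2, 0.4, 0.6]
width: 0.001
grip_force: 0.0
```

>>> move_arm(series=[0,0,0,0.4,0,0,0,0,0,0,0.2,0,0,0,0,0,0,0,0,0,0])

```text
time: 54.45
tool_pos: [0.5612, -0.0366, 0.0602]
tcp_rot: [-0.408, -3.115, 0.0]
wrist_force: [-1.4, -0.6, 0.1]
width: 0.001
grip_force: 0.0
```

>>> move_arm(series=[0,0,0,0.2,0,0,0,0,0,0,0,0,0,0])

```text
time: 54.7
tool_pos: [0.5612, -0.0366, 0.0582]
tcp_rot: [-0.408, -3.115, 0.0]
wrist_force: [-0.6, 0.4, 0.1]
width: 0.004
grip_force: 0.0
```

>>> move_arm(series=[0,0,0,0.2,0,0,0,0,0,0,0,0,0,0])

```text
time: 54.95
tool_pos: [0.5614, -0.0366, 0.0576]
tcp_rot: [-0.408, -3.115, 0.0]
wrist_force: [-2.9, 0.9, 9.9]
width: -0.002
grip_force: 4.6
```

>>> move_arm(series=[0,0,0,0.2,0,0,0,0,0,0,0,0,0,0])

```text
time: 55.2
tool_pos: [0.5614, -0.0366, 0.0572]
tcp_rot: [-0.408, -3.115, 0.0]
wrist_force: [-8.6, 1.2, 19.9]
width: -0.001
grip_force: 9.7
```

The press met a hard stop with the tips at 0.050 m, which is the bar's height when shut. I'll retreat and check.

>>> move_arm(series=[0,0,0,-1.5,0,0,0,0,0,0,-4,0,0,0,0,0,0,-5,0,0,0,0,0,0,-5,0,0,0,0,3,4,0,0,0,0])

```text
time: 55.82
tool_pos: [0.5473, 0.0082, 0.2157]
tcp_rot: [0.412, 3.102, 0.001]
wrist_force: [-0.1, 0.4, 0.3]
width: -0.004
grip_force: 0.0
```

>>> move_arm(series=[0,3,4.5,0,0,0,0,0,1,5,0,0,0,0,0,0,5,0,0,0,0,0,0,4,0,0,0,0,0,0,0,0,0,0,0])

```text
time: 56.45
tool_pos: [0.5518, 0.2013, 0.2093]
tcp_rot: [0.402, 3.115, 0.001]
wrist_force: [-0.3, -0.2, -0.7]
width: 0.0
grip_force: 0.0
```

Run:
```python
from h import *
plan([])
im=shot("top","pics/t10.png");s=shot("scene","pics/s10.png")
cv2.imwrite("pics/t10c.png",np.hstack([cv2.resize(im[90:240,140:290,::-1],(400,400),interpolation=cv2.INTER_CUBIC),cv2.resize(s[130:250,240:360,::-1],(400,400),interpolation=cv2.INTER_CUBIC)]))
```

```text
pos [0.5518 0.2013 0.2093] yaw 75.3 tilt [ 0.    -0.001] f [-0.3 -0.2 -0.7] w 0.0 g 0 t 56.5
```

View pics/t10c.png

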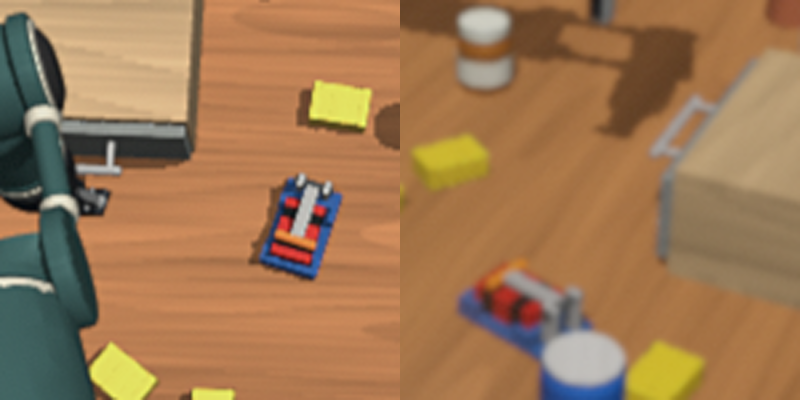

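The pack lies in the cradle with the lever level over it, orange bar at (295,240). The drawer is shut and the bystanders are in place, so I'm handing in.

```bash
python3 -c "
from workcell import *
print(finish_job())"
```

```text
the job is handed in; nothing more can be done
None
```

I handed the job in, but the hand-in returned no verdict. By the last pictures and force readings, all four charged packs are in the drawer and it is shut; the empty pack lies in the cradle with the lever fully down; the spray can and jar stand where they were, and I made no separate last check of the brush.

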